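# Trial-fit a taper-shank drill chuck and drift it loose

### The job

Try the keyless drill chuck in the upright taper stand: take it from the wooden rack, set its tapered shank in the bore, press lightly and twist anticlockwise until the tang drops into its hidden seat, then push it fully home so its shoulder meets the stand's face, gently, and let go. Then free it again with the red-handled drift, without pulling on the chuck: slide the drift along the stand's slot under the shank until the chuck pops up loose, and leave both standing like that. Leave the brass countersink and the other things on the bench alone.

Things in the scene. Friction and masses are not known exactly. Their poses are not given: they have to be found in the camera images.
- chuck_grip (a point): Centre of the keyless chuck's gripping part: black cylinder, 40 mm dia, 50 mm tall, thin blue rings, steel nose to 12 mm above it; 450 g, upright in the rack, shank down. z up. A yellow stripe on the nose runs along its x axis; so does the wide side of the tang below.
- shoulder (a point): Centre of the chuck's underside (shoulder), 25 mm below chuck_grip. Below it the steel shank tapers from 31 to 24 mm dia over 50 mm, with a groove; then a flat tang 18 mm along x, 5 mm thick, ending 82 mm below the shoulder.
- mouth (a point): Centre of the bore's mouth in the stand's flat top face, 102 mm above the bench, z up. Steel sleeve 56 mm outer dia, on a green foot and dark plate fixed to the bench. Mouth 32 mm wide, narrowing. x axis: the way the drift is driven.
- slot (a point): Point on the slot's floor right below the mouth, 12 mm above the bench; axes as mouth. The slot runs along x under the sleeve, 20 mm wide, 24 mm high; flared green guide walls 16 mm high on its -x side, from -60 mm on. The dark plate (floor) runs from x = -92 to +82 mm, 100 mm wide.
- stand: The taper stand, origin on the bench below the bore. Hidden tang seat in the bore: 7.4 mm wide gap, turned by an unknown 0.3 to 1.15 rad anticlockwise (from above) from x. Off line, the tang rests on it with the shoulder 21 mm up; in line (within about 0.1 rad, either way round) it drops 8 mm to a spring grip that takes about 15 N to push through to home and as much plus the weight to lift out; do not keep twisting once it has dropped.
- drift_grip (a point): Centre of the drift's red handle: 30 mm along x, 18 mm across y, 50 mm tall, 220 g in all; drift flat on the bench, 25 mm below this point. Steel blade 12 mm thick along +x, flat underside, level with the handle's; 22 mm high to x = 65, then sloping down to 6 mm at its tip, x = 150 mm.
- drift_tip (a point): The drift's tip, 150 mm along x from drift_grip, 3 mm above the underside. x points ahead of the tip. With the chuck home its tang ends 8 mm above the slot's floor: the chuck lifts once the tip is about 10 mm past the bore's axis and pops up about 12 mm when it is 45 to 55 mm past; nothing more is needed. At 65 mm past, the handle's centre is 85 mm from the axis.
- countersink_mid (a point): Bystander: a brass countersink with the same shank in the rack's other hole, 40 mm dia, 55 mm above the rack; this point is 25 mm above the rack's top.
- rack: Fixed wooden rack, 200 mm along x, 80 mm across, 100 mm high, origin on the bench below its centre; two holes 35 mm wide at x = -55 and +55 mm hold the two tools, which sit on it by their shoulders. Either tool may be in either hole.
- glue: Bystander: a white glue bottle with a green label, 64 mm dia, 190 mm tall.
- offcut: Bystander: a hardwood offcut lying flat, 60 by 100 by 30 mm.
- tape: Bystander: a red and black tape measure, about 70 mm across, 30 mm high.

How it is judged (in metres and radians):
On the way, in this order (a step that is already met when the one before it is completed fails the run):
1. the chuck is fully home in the stand and let go (z of shoulder in the frame of mouth below 0.002 m and horizontal distance between shoulder and mouth below 0.005 m and angle between chuck's own z axis and vertical below 0.15 rad and contact force between the fingers and chuck below 0.3 N), for 0.2 s.
2. the drift's tip is in the slot under the still seated chuck, with the fingers off the chuck (x of drift_tip in the frame of slot above -0.02 m and y of drift_tip in the frame of slot between -0.008 and 0.008 m and z of drift_tip in the frame of slot below 0.009 m and z of shoulder in the frame of mouth below 0.003 m and horizontal distance between shoulder and mouth below 0.005 m and angle between chuck's own z axis and vertical below 0.15 rad and contact force between the fingers and chuck below 0.3 N).
3. the drift has popped the chuck up loose (x of drift_tip in the frame of slot above 0.03 m and y of drift_tip in the frame of slot between -0.008 and 0.008 m and z of drift_tip in the frame of slot below 0.009 m and z of shoulder in the frame of mouth above 0.009 m and horizontal distance between shoulder and mouth below 0.005 m and angle between chuck's own z axis and vertical below 0.15 rad and contact force between the fingers and chuck below 0.3 N), for 0.1 s.
At the end, for the whole second after the job is handed in: The chuck stands upright and loose in the bore, its shoulder 9 to 22 mm above the stand's face and within 5 mm of the axis; the drift lies flat in the slot, its tip at least 30 mm past the bore's axis; both released and at rest (z of shoulder in the frame of mouth between 0.009 and 0.022 m and horizontal distance between shoulder and mouth below 0.005 m and angle between chuck's own z axis and vertical below 0.15 rad and x of drift_tip in the frame of slot above 0.03 m and y of drift_tip in the frame of slot between -0.008 and 0.008 m and z of drift_tip in the frame of slot below 0.009 m and linear speed of each of chuck, drift below 0.02 m/s); the robot touches nothing.
It fails at once if the chuck is forced against the stand by the hand: too hard a push or twist (contact force between chuck and stand above 130 N and contact force between the fingers and chuck above 1 N).
It fails at once if the drift is forced against the stand (contact force between drift and stand above 80 N).
It fails at once if the chuck is touched with the fingers once the drift is under it ((x of drift_tip in the frame of slot above -0.02 m and y of drift_tip in the frame of slot between -0.008 and 0.008 m and z of drift_tip in the frame of slot below 0.009 m) and contact force between the fingers and chuck above 0.5 N).
It fails at once if the countersink, glue bottle, offcut or tape measure is moved by more than 25 mm (distance of any of countersink_mid, glue, offcut, tape from where it was at the start of the episode above 0.025 m).
It also fails if it takes over 69 s, if anything falls off the work surface, if the arm or the gripper's body presses on something with over 40 N, if the wrist force passes 120 N, or if a joint passes its speed limit or range.

### The arm

A 6-joint arm with a two-finger parallel gripper is mounted at the origin on the work surface. World frame = base frame: x ahead of the robot, y to its left, z up, the work surface at z = 0. Lengths are in m, angles in degrees, forces in N, time in s.
With the tool pointing down it reaches from about 0.35 to 0.875 m from the base axis. Payload 4.2 kg.
Tool frame: the origin (TCP) lies on the centre line of the jaws, within the pads' length; the fingertips stand 19 mm ahead of it and the grasp point (between the pads) is the TCP; x points along the fingers, y is the direction in which the jaws open and shut, and the axes are right-handed (so a half turn about x gives the same grasp; the last joint's range is limited). The gripper opens to 87 mm and grips with 3 to 60 N. Pads are 19 mm wide; open, the fingers measure 117 mm over their backs; the gripper's body (75 mm by 190 mm) begins 51 mm behind the grasp point.
Start: joints at [86.265, 22.042, 0.453, 0, -68.411, -14.817], TCP at [0.199, 0.593, 0.242] pointing down, gripper open.
Joint ranges: [-179.83, 179.83], [-69.29, 118.12], [-61.27, 80.66], [-181.25, 117.63], [-171.15, -9.14], [-177.46, 177.46]. Speed limits (degrees/s): [159.86, 159.86, 180, 180, 180, 180].

### API

Orientations are given as a 3x3 rotation matrix whose columns are the frame's x, y, z axes.
In Python, from station import r, viewer, job, spotter gives the robot as it stands.
- The arm moves only by the tool play_rows, never from a script. Its argument "commands" is a list of rows, each an object of numbers: "fingers": the gripper command: -1 is fully open, 1 is shut, values between are in proportion; "tx", "ty", "tz": the shift along the tool's x, y, z normalised to -1 to 1, where 1 is 750 mm; "ax", "ay", "az": the turn, a rotation vector about the tool's x, y, z normalised to -1 to 1, where 1 is pi rad. In form: [{"fingers": .., "tx": .., "ty": .., "tz": .., "ax": .., "ay": .., "az": ..}, ...]. A call has 1 to 5 rows; each row is the pose to reach, as a shift and turn from the pose commanded when the call began, along the tool's axes at that moment, turning the shorter way round; what a row does not reach only later rows make up. A row lasts 1/12 s, in which the tool goes at most 41.7 mm and 7.16 degrees, less where a joint would pass 70% of its speed; a pose out of reach is approached as far as the arm can. A call with a number of a shift or a turn outside -1 to 1 is refused whole. A call with a gripper value outside its range is refused whole. The fingers move at their own pace and stop on an object; the grip force is fixed at half the most. Time passes only in rows, so rows that repeat a pose let the fingers close. It gives the time, the measured TCP pose, the force and the opening at its end, in the units of the state.
- r.sense(): the state, without advancing time (a new reading comes with each control period).
- viewer.capture(name): name is "side" or "top"; returns a dict with "image" (400x640x3 uint8, red, green, blue), "fx", "fy", "cx", "cy" (pixels), "dist" ([k1, k2, p1, p2, k3] as OpenCV has them; the pictures are not rectified), "R" (3x3) and "t" (3): a world point X has camera coordinates R X + t. Camera axes: x right, y down, z forward; pixel columns grow to the right and rows downward; lengths in m; the calibration is good to about 2 mm. A picture is of the moment at which its call begins. There is no depth.
- job.finish_job(): hands the job in, once; it reports no verdict.
Trained networks look in a picture, given as the dict that the camera call returned (one of the last four; its "shot" number tells which), for a name from the list of things; names that differ only in an ending like _2 or _b are one class to them, and where a whole thing is asked for, a point or a joint stands for the part that bears it (a point fixed in the world has none). Each returns a list of dicts, best first, with "score" (0 to 1); they miss things now and then, are a little off and sometimes report something else, mostly with a low value. They report only what shows in the picture. A call takes as long as a camera call.
- spotter.find_in(name, picture): "uv" ([column, row] in pixels, amid what is visible of it).
- spotter.silhouettes(name, picture): "region" (400x640 bool, what is visible of it) and "uv" ([column, row] in pixels, amid what is visible of it).
The state is a dict: "time_s": time; "joints": joint angles; "joint_velocities": joint speeds; "effort": joint torques, N m; "tcp_pos": TCP position; "ee_rot": TCP orientation; "wrist_force": force on the tool from outside, world axes, zero at the start; "moment": the same for the moment, N m; "gripper_width": opening from 0.0 (shut) to 1.0 (fully open).
Only numpy, scipy, OpenCV 4.12 (cv2) and the standard library are available. Lean on these libraries where they do the work, as an engineer would, in place of code of your own. Each camera call takes 0.05 s, during which the arm holds its last target. There are 200 camera calls.

## Working session

There is one attempt and no reset: what is moved stays moved. The work goes in short steps, Python scripts to look and compute and a tool call to move; the robot and the scene stay as the last step left them, time stands still between calls to the robot, and variables do not carry over. Pictures are saved under pics/ and viewed, about 8 in all and at most 12, crops included, and the job is handed in when it is done.

Besides the shell and the picture viewer there is one more tool, called after "Emit:" by a JSON object that holds its "method" and its "body". play_rows: Moves the arm, as the interface text tells. Its arguments: {"type":"object","properties":{"commands":{"type":"array"}},"required":["commands"]}

```bash
ls; mkdir -p pics; cat > h.py <<'E'
import numpy as np, cv2, json
from station import r, viewer, job, spotter
def K(p): return np.array([[p['fx'],0,p['cx']],[0,p['fy'],p['cy']],[0,0,1.]])
def ray(p,uv):
    n=cv2.undistortPoints(np.array([[uv]],float),K(p),np.array(p['dist'],float))[0,0]
    R=np.array(p['R']);t=np.array(p['t'])
    return -R.T@t, R.T@np.array([n[0],n[1],1.])
def onz(p,uv,z):
    o,d=ray(p,uv); return o+d*(z-o[2])/d[2]
def proj(p,X):
    rv=cv2.Rodrigues(np.array(p['R'],float))[0]
    return cv2.projectPoints(np.array(X,float).reshape(-1,1,3),rv,np.array(p['t'],float),K(p),np.array(p['dist'],float))[0][:,0]
def save(p,name,crop=None,s=1):
    im=p['image'][:,:,::-1]
    if crop: im=im[crop[1]:crop[3],crop[0]:crop[2]]
    im=cv2.resize(im,None,fx=s,fy=s,interpolation=cv2.INTER_CUBIC); cv2.imwrite('pics/'+name,im)
E
python3 - <<'E'
from h import *
s=r.sense(); print(s['time_s'],s['tcp_pos'],s['ee_rot'],s['wrist_force'])
for c in ['top','side']:
    p=viewer.capture(c); save(p,c+'0.png')
    print(c,'cam',-np.array(p['R']).T@np.array(p['t']),p['fx'])
    for n in ['chuck_grip','mouth','stand','drift_grip','drift_tip','countersink_mid','rack','glue','offcut','tape','slot']:
        try:print(n,[(np.round(d['uv']),round(d['score'],2)) for d in spotter.find_in(n,p)[:2]])
        except Exception as e: print(n,e)
E
```

```text
pics
0.0 [0.19866447 0.5920062  0.24045584] [[-6.19294705e-04 -3.18379372e-01 -9.47963181e-01]
 [-2.08386150e-03 -9.47960893e-01  3.18379965e-01]
 [-9.99997637e-01  2.17259500e-03 -7.63913533e-05]] [-0.38472335  0.43751702  0.27406379]
top cam [0.48075935 0.07277315 0.99211318] 377.6221589402585
chuck_grip [(array([451., 188.]), 0.84)]
mouth [(array([328., 193.]), 0.92)]
stand [(array([332., 196.]), 0.58)]
drift_grip [(array([230., 227.]), 0.85)]
drift_tip [(array([226., 226.]), 0.54), (array([331., 196.]), 0.42)]
countersink_mid [(array([460., 231.]), 0.54)]
rack [(array([442., 212.]), 0.88), (array([330., 197.]), 0.34)]
glue [(array([406., 150.]), 0.89)]
offcut [(array([301., 286.]), 0.91)]
tape [(array([373., 272.]), 0.73), (array([404., 151.]), 0.59)]
slot [(array([330., 198.]), 0.55)]
side cam [ 0.01465737 -0.5651027   0.86908928] 505.5868278488556
chuck_grip [(array([442., 260.]), 0.93), (array([295., 302.]), 0.42)]
mouth [(array([338., 224.]), 0.56)]
stand [(array([335., 227.]), 0.9)]
drift_grip [(array([242., 183.]), 0.93)]
drift_tip [(array([241., 183.]), 0.59)]
countersink_mid [(array([415., 301.]), 0.83), (array([336., 225.]), 0.58)]
rack [(array([418., 314.]), 0.59)]
glue [(array([430., 225.]), 0.82)]
offcut [(array([239., 254.]), 0.97)]
tape [(array([299., 298.]), 0.95), (array([419., 312.]), 0.4)]
slot [(array([298., 301.]), 0.26)]
```

```bash
python3 - <<'E'
import cv2
a=cv2.imread('pics/top0.png')[120:320,190:500]; b=cv2.imread('pics/side0.png')[130:360,190:500]
cv2.imwrite('pics/a.png',cv2.resize(a,None,fx=2.58,fy=2.58,interpolation=2)); cv2.imwrite('pics/b.png',cv2.resize(b,None,fx=2.58,fy=2.58,interpolation=2))
E
```

```text
(no output)
```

View pics/a.png

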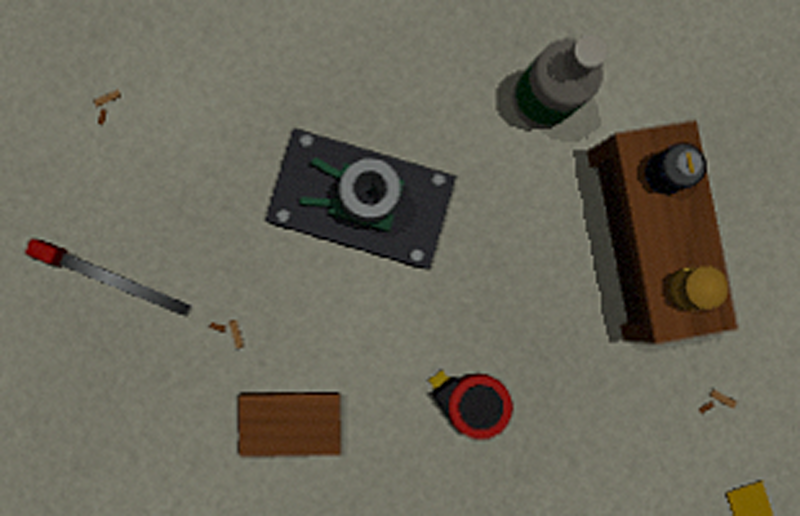

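View pics/b.png

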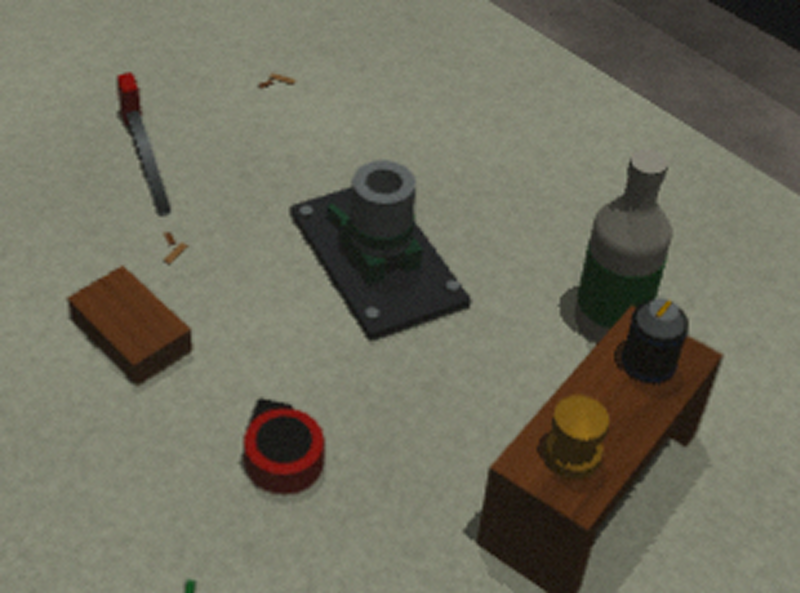

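The top view shows the stand at crop (370,188), guides on its left (the −x side), the chuck in the rack's upper hole (685,165) with a yellow stripe, the drift at left with its handle at (45,250), and the countersink in the lower hole. Next I'll measure them precisely.

```bash
cat > meas.py <<'E'
from h import *
from scipy.optimize import minimize
def cyl(x,y,parts):
    a=np.linspace(0,2*np.pi,48,endpoint=False); P=[]
    for rad,z in parts: P+= [[x+rad*np.cos(t),y+rad*np.sin(t),z] for t in a]
    return np.array(P)
def mask(p,P,S=8):
    uv=proj(p,P); h=cv2.convexHull(((uv)*16).round().astype(np.int32).reshape(-1,1,2))
    m=np.zeros((400,640),np.uint8); cv2.fillConvexPoly(m,h,1,cv2.LINE_8,4); return m>0
def sil(p,n):
    d=spotter.silhouettes(n,p)
    return d[0]['region'] if d else None
E
python3 - <<'E'
from meas import *
T=viewer.capture('top');S=viewer.capture('side')
# mouth via bright ring
crop=lambda q:np.array(q,float)/2.58+[190,120]
for q in [(295,128),(456,176),(430,269),(266,221)]: print('plate',onz(T,crop(q)-0.5,.012).round(4))
cropS=lambda q:np.array(q,float)/2.58+[190,130]
for q in [(292,209),(372,337),(469,299)]: print('plateS',onz(S,cropS(q)-0.5,.012).round(4))
def hull_center(p,uv0,z,rr=22):
    im=p['image'].astype(float).mean(2); 
    g=cv2.resize(im.astype(np.float32),None,fx=1,fy=1)
    return im
for p,uv0,nm in [(T,(332,193),'top'),(S,(338,200),'side')]:
    im=p['image'].astype(float).mean(2)
    def score(v):
        a=np.linspace(0,2*np.pi,90,endpoint=False)
        tot=0
        for rad,w in [(.0190,1),(.022,1),(.025,1),(.0130,-1.5),(.010,-1.5),(.031,-0.7)]:
            P=np.c_[v[0]+rad*np.cos(a),v[1]+rad*np.sin(a),0*a+.102]
            uv=proj(p,P).astype(np.float32)
            tot+=w*cv2.remap(im.astype(np.float32),uv[:,0],uv[:,1],1).mean()
        return -tot
    x0=onz(p,uv0,.102)[:2]
    best=min((minimize(score,x0+np.array([i,j])*.005,method='Nelder-Mead',options=dict(initial_simplex=x0+np.array([i,j])*.005+np.array([[0,0],[.004,0],[0,.004]]))) for i in (-1,0,1) for j in (-1,0,1)),key=lambda b:b.fun)
    print('mouth',nm,best.x.round(4),best.fun,x0.round(4))
for n,parts,u in [('chuck_grip',[(.02,.1),(.02,.15),(.012,.162)],(451,188)),('countersink_mid',[(.02,.1),(.02,.155)],(460,231))]:
  for p in (T,S):
    m=sil(p,n)
    if m is None: print(n,'none');continue
    ys,xs=np.nonzero(m); x0=onz(p,(xs.mean(),ys.mean()),.13)[:2]
    f=lambda v:-(lambda k:(k&m).sum()/(k|m).sum())(mask(p,cyl(*v,parts)))
    b=minimize(f,x0,method='Nelder-Mead',options=dict(initial_simplex=x0+np.array([[0,0],[.01,0],[0,.01]])))
    print(n,b.x.round(4),b.fun,m.sum())
for p in (T,S):
    im=p['image'].astype(int); uvc=proj(p,[[*x0,.16]])[0]
    m=sil(p,'chuck_grip'); k=cv2.dilate(m.astype(np.uint8),np.ones((5,5)))>0
    yel=k&(im[:,:,0]-im[:,:,2]>60)
    ys,xs=np.nonzero(yel); w=(im[:,:,0]-im[:,:,2])[yel]
    X=np.array([onz(p,(a,c),.162)[:2] for a,c in zip(xs,ys)]); c=np.average(X,axis=0,weights=w)
    e,V=np.linalg.eigh(np.cov(X.T,aweights=w)); print('stripe',c.round(4),len(xs),np.degrees(np.arctan2(V[1,1],V[0,1])),np.sqrt(e))
    d=sil(p,'drift_grip'); red=(im[:,:,0]>1.8*im[:,:,1]+15)&(im[:,:,0]>1.8*im[:,:,2]+15)
    ys,xs=np.nonzero(d); print('drift sil',xs.min(),xs.max(),ys.min(),ys.max(),d.sum())
    np.save('d%d.npy'%(p is T),d)
E
```

```text
plate [0.6706 0.1053 0.012 ]
plate [ 0.6245 -0.0596  0.012 ]
plate [ 0.5293 -0.0339  0.012 ]
plate [0.5748 0.1325 0.012 ]
plateS [0.574  0.1293 0.012 ]
plateS [ 0.5271 -0.0375  0.012 ]
plateS [ 0.6226 -0.0592  0.012 ]
mouth top [0.5985 0.032 ] -256.38348388671875 [0.597  0.0342]
mouth side [0.5993 0.0326] -93.11286163330078 [0.5978 0.0325]
chuck_grip [ 0.6195 -0.2457] -0.9432989690721649 366
chuck_grip [ 0.6153 -0.2482] -0.8610709117221418 595
countersink_mid [ 0.5094 -0.2649] -0.8953771289537713 368
countersink_mid [ 0.5088 -0.2662] -0.7556675062972292 600
stripe [ 0.6178 -0.2367] 31 109.44159236777249 [0.01436325 0.01735591]
drift sil 200 262 213 240 379
stripe [ 0.61   -0.2437] 20 173.73315558631387 [0.00249878 0.01681798]
drift sil 235 255 158 213 385
```

```bash
cat >> meas.py <<'E'
def driftmask(p,x,y,yaw):
    c,s=np.cos(yaw),np.sin(yaw)
    def tr(P): P=np.array(P,float); return np.c_[x+c*P[:,0]-s*P[:,1],y+s*P[:,0]+c*P[:,1],P[:,2]+zb]
    zb=0
    h=[[a,b,z] for a in(-.015,.015) for b in(-.009,.009) for z in(0,.05)]
    b1=[[a,b,z] for a in(.015,.065) for b in(-.006,.006) for z in(0,.022)]
    b2=[[.065,b,z] for b in(-.006,.006) for z in(0,.022)]+[[.15,b,z] for b in(-.006,.006) for z in(0,.006)]
    return mask(p,tr(h))|mask(p,tr(b1))|mask(p,tr(b2))
def stripe(p,x,y,z=.162):
    im=p['image'].astype(int)
    m=mask(p,cyl(x,y,[(.0105,z)])); w=np.clip(im[:,:,0]-im[:,:,2]-25,0,None)*m
    ys,xs=np.nonzero(w); ww=w[ys,xs]
    X=np.array([onz(p,(a,c),z)[:2] for a,c in zip(xs,ys)]); c=np.average(X,axis=0,weights=ww)
    e,V=np.linalg.eigh(np.cov(X.T,aweights=ww)); return c.round(4),len(xs),np.degrees(np.arctan2(V[1,1],V[0,1])).round(1),np.sqrt(e)
E
python3 - <<'E'
from meas import *
T=viewer.capture('top');S=viewer.capture('side')
M=[sil(T,'drift_grip'),sil(S,'drift_grip')]
x0=onz(T,(206,217),.025)[:2]; tip=onz(T,(262.5,239.5),.003)[:2]
yaw=np.arctan2(*(tip-x0)[::-1]); print(x0,tip,np.degrees(yaw))
def iou(a,b): return (a&b).sum()/(a|b).sum()
for ps in ([0,1],[0],[1]):
    f=lambda v:-sum(iou(driftmask((T,S)[i],*v),M[i]) for i in ps)
    v0=np.array([*x0,yaw]); b=minimize(f,v0,method='Nelder-Mead',options=dict(initial_simplex=v0+np.array([[0,0,0],[.006,0,0],[0,.006,0],[0,0,.06]])))
    print(b.x.round(4),np.degrees(b.x[2]).round(2),b.fun)
for p in (T,S):
    for c in [(.6185,-.2468),(.6175,-.2470)]: print(stripe(p,*c))
ims=[cv2.resize(p['image'][v-25:v+25,u-25:u+25,::-1],None,fx=8,fy=8,interpolation=0) for p,u,v in ((T,456,184),(S,447,258))]
cv2.imwrite('pics/st.png',np.hstack(ims))
E
```

```text
[0.53886784 0.35343389] [0.48426945 0.20936658] -110.75562390978584
[ 0.5393  0.3528 -1.9504] -111.75 -1.7239087301587301
[ 0.5401  0.3553 -1.9454] -111.46 -0.827433628318584
[ 0.5385  0.3493 -1.9567] -112.11 -0.8906605922551253
(array([ 0.6185, -0.246 ]), 16, np.float64(-168.4), array([0.00105347, 0.00525337]))
(array([ 0.6185, -0.246 ]), 16, np.float64(-168.4), array([0.00105347, 0.00525337]))
(array([ 0.619, -0.245]), 20, np.float64(-168.8), array([0.0010455 , 0.00521845]))
(array([ 0.6188, -0.2451]), 19, np.float64(-169.3), array([0.00105485, 0.00501706]))
```

View pics/st.png

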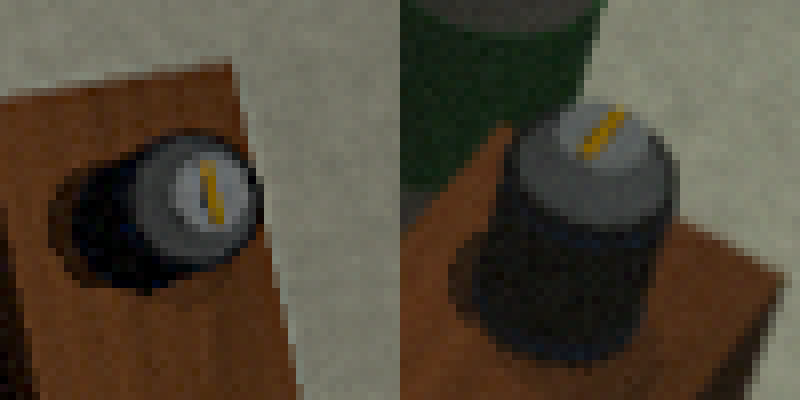

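```bash
cat >> h.py <<'E'
def plan(pos,phi_now,cur,dphi=0):
    d=np.array(pos)-np.array(cur);a=np.radians(phi_now);c,s=np.cos(a),np.sin(a)
    return dict(tx=round(-d[2]/.75,4),ty=round((d[0]*c+d[1]*s)/.75,4),tz=round((d[0]*s-d[1]*c)/.75,4),ax=round(-dphi/180,4))
def st():
    s=r.sense();R=np.array(s['ee_rot']);print('t',round(s['time_s'],2),'p',np.round(s['tcp_pos'],4),'phi',np.degrees(np.arctan2(R[1,1],R[0,1])).round(2),'tilt',np.round(R[:,0],4),'F',np.round(s['wrist_force'],2),'M',np.round(s['moment'],2),'g',round(s['gripper_width'],3),'j',np.round(s['joints'],1)); return s
E
python3 - <<'E'
from meas import *
T=viewer.capture('top');S=viewer.capture('side')
for p in(T,S):
    m=sil(p,'glue');ys,xs=np.nonzero(m);x0=onz(p,(xs.mean(),ys.mean()),.08)[:2]
    f=lambda v:-(lambda k:(k&m).sum()/(k|m).sum())(mask(p,cyl(*v,[(.032,0),(.032,.11)]))|mask(p,cyl(*v,[(.032,.11),(.013,.15),(.013,.19)])))
    b=minimize(f,x0,method='Nelder-Mead',options=dict(initial_simplex=x0+np.array([[0,0],[.01,0],[0,.01]])));print(b.x,b.fun)
s=st(); print(plan([.6187,-.246,.28],-108.6,s['tcp_pos'],-151.4))
E
```

```text
[ 0.70949591 -0.1505438 ] -0.932920536635707
[ 0.70954022 -0.14977962] -0.8144179249878227
t 2.1 p [0.1988 0.5925 0.2416] phi -108.55 tilt [-0.  0. -1.] F [0.02 0.68 0.31] M [-0.03  0.04 -0.06] g 1.001 j [ 86.3  22.    0.5  -0.  -68.4 -14.8]
{'tx': np.float64(-0.0513), 'ty': np.float64(0.8811), 'tz': np.float64(-0.8872), 'ax': 0.8411}
```

```bash
python3 - <<'E'
from h import *
a=np.array([.1988,.5925,.2416]);b=np.array([.6187,-.246,.28])
for i in range(5): print(plan(a+(b-a)*(i+1)/5,-108.6-30.3*i,a+(b-a)*i/5,-30.3))
E
```

```text
{'tx': np.float64(-0.0102), 'ty': np.float64(0.1762), 'tz': np.float64(-0.1774), 'ax': 0.1683}
{'tx': np.float64(-0.0102), 'ty': np.float64(0.0626), 'tz': np.float64(-0.2421), 'ax': 0.1683}
{'tx': np.float64(-0.0102), 'ty': np.float64(-0.0681), 'tz': np.float64(-0.2406), 'ax': 0.1683}
{'tx': np.float64(-0.0102), 'ty': np.float64(-0.1802), 'tz': np.float64(-0.1734), 'ax': 0.1683}
{'tx': np.float64(-0.0102), 'ty': np.float64(-0.2431), 'tz': np.float64(-0.0588), 'ax': 0.1683}
```

Emit:
{"method": "play_rows", "body": {"commands": [{"fingers": -1,"tx": -0.0102,"ty": 0.1762,"tz": -0.1774,"ax": 0.1683,"ay": 0,"az": 0},{"fingers": -1,"tx": -0.0102,"ty": 0.1762,"tz": -0.1774,"ax": 0.1683,"ay": 0,"az": 0},{"fingers": -1,"tx": -0.0102,"ty": 0.1762,"tz": -0.1774,"ax": 0.1683,"ay": 0,"az": 0},{"fingers": -1,"tx": -0.0102,"ty": 0.1762,"tz": -0.1774,"ax": 0.1683,"ay": 0,"az": 0},{"fingers": -1,"tx": -0.0102,"ty": 0.1762,"tz": -0.1774,"ax": 0.1683,"ay": 0,"az": 0}]}}

```text
time_s: 2.52
tcp_pos: [0.2837, 0.4212, 0.2496]
ee_rot: [[-0.0, -0.757, -0.653], [-0.001, -0.653, 0.757], [-1.0, 0.001, -0.0]]
wrist_force: [0.6, -0.0, -0.1]
gripper_width: 1.0
```

Emit:
{"method": "play_rows", "body": {"commands": [{"fingers": -1,"tx": -0.0102,"ty": 0.0626,"tz": -0.2421,"ax": 0.1683,"ay": 0,"az": 0},{"fingers": -1,"tx": -0.0102,"ty": 0.0626,"tz": -0.2421,"ax": 0.1683,"ay": 0,"az": 0},{"fingers": -1,"tx": -0.0102,"ty": 0.0626,"tz": -0.2421,"ax": 0.1683,"ay": 0,"az": 0},{"fingers": -1,"tx": -0.0102,"ty": 0.0626,"tz": -0.2421,"ax": 0.1683,"ay": 0,"az": 0},{"fingers": -1,"tx": -0.0102,"ty": 0.0626,"tz": -0.2421,"ax": 0.1683,"ay": 0,"az": 0}]}}

```text
time_s: 2.93
tcp_pos: [0.3676, 0.2539, 0.2574]
ee_rot: [[0.0, -0.983, -0.182], [0.0, -0.182, 0.983], [-1.0, -0.0, 0.0]]
wrist_force: [0.3, 0.8, 0.5]
gripper_width: 0.996
```

Emit:
{"method": "play_rows", "body": {"commands": [{"fingers": -1,"tx": -0.0102,"ty": -0.0681,"tz": -0.2406,"ax": 0.1683,"ay": 0,"az": 0},{"fingers": -1,"tx": -0.0102,"ty": -0.0681,"tz": -0.2406,"ax": 0.1683,"ay": 0,"az": 0},{"fingers": -1,"tx": -0.0102,"ty": -0.0681,"tz": -0.2406,"ax": 0.1683,"ay": 0,"az": 0},{"fingers": -1,"tx": -0.0102,"ty": -0.0681,"tz": -0.2406,"ax": 0.1683,"ay": 0,"az": 0},{"fingers": -1,"tx": -0.0102,"ty": -0.0681,"tz": -0.2406,"ax": 0.1683,"ay": 0,"az": 0}]}}

```text
time_s: 3.35
tcp_pos: [0.4522, 0.0866, 0.265]
ee_rot: [[0.001, -0.941, 0.34], [-0.0, 0.34, 0.941], [-1.0, -0.001, 0.0]]
wrist_force: [0.5, 0.5, 0.4]
gripper_width: 0.996
```

Emit:
{"method": "play_rows", "body": {"commands": [{"fingers": -1,"tx": -0.0102,"ty": -0.1802,"tz": -0.1734,"ax": 0.1683,"ay": 0,"az": 0},{"fingers": -1,"tx": -0.0102,"ty": -0.1802,"tz": -0.1734,"ax": 0.1683,"ay": 0,"az": 0},{"fingers": -1,"tx": -0.0102,"ty": -0.1802,"tz": -0.1734,"ax": 0.1683,"ay": 0,"az": 0},{"fingers": -1,"tx": -0.0102,"ty": -0.1802,"tz": -0.1734,"ax": 0.1683,"ay": 0,"az": 0},{"fingers": -1,"tx": -0.0102,"ty": -0.1802,"tz": -0.1734,"ax": 0.1683,"ay": 0,"az": 0}]}}

```text
time_s: 3.77
tcp_pos: [0.5368, -0.0814, 0.2722]
ee_rot: [[0.001, -0.641, 0.768], [-0.001, 0.768, 0.641], [-1.0, -0.001, -0.0]]
wrist_force: [-0.3, 1.8, 0.2]
gripper_width: 1.001
```

Emit:
{"method": "play_rows", "body": {"commands": [{"fingers": -1,"tx": -0.0102,"ty": -0.2431,"tz": -0.0588,"ax": 0.1683,"ay": 0,"az": 0},{"fingers": -1,"tx": -0.0102,"ty": -0.2431,"tz": -0.0588,"ax": 0.1683,"ay": 0,"az": 0},{"fingers": -1,"tx": -0.0102,"ty": -0.2431,"tz": -0.0588,"ax": 0.1683,"ay": 0,"az": 0},{"fingers": -1,"tx": -0.0102,"ty": -0.2431,"tz": -0.0588,"ax": 0.1683,"ay": 0,"az": 0},{"fingers": -1,"tx": -0.0102,"ty": -0.2431,"tz": -0.0588,"ax": 0.1683,"ay": 0,"az": 0}]}}

```text
time_s: 4.18
tcp_pos: [0.6208, -0.2495, 0.279]
ee_rot: [[-0.0, -0.166, 0.986], [-0.001, 0.986, 0.166], [-1.0, -0.001, -0.0]]
wrist_force: [0.3, -0.1, -0.2]
gripper_width: 1.001
```

```bash
python3 - <<'E'
from h import *
s=st();R=np.array(s['ee_rot']);phi=np.degrees(np.arctan2(R[1,1],R[0,1]))
print(plan([.6187,-.246,.133],phi,s['tcp_pos'],100-phi))
E
```

```text
t 4.18 p [ 0.6208 -0.2495  0.279 ] phi 99.55 tilt [-1.e-04 -9.e-04 -1.e+00] F [ 0.34 -0.11 -0.24] M [ 0.06 -0.19  0.03] g 1.001 j [ -8.1  25.3  10.8   0.1 -75.6 -72.4]
{'tx': np.float64(0.1947), 'ty': np.float64(0.0051), 'tz': np.float64(-0.0019), 'ax': np.float64(-0.0025)}
```

Emit:
{"method": "play_rows", "body": {"commands": [{"fingers": -1,"tx": 0.04,"ty": 0.005,"tz": -0.002,"ax": -0.002},{"fingers": -1,"tx": 0.09,"ty": 0.005,"tz": -0.002,"ax": -0.002},{"fingers": -1,"tx": 0.14,"ty": 0.005,"tz": -0.002,"ax": -0.002},{"fingers": -1,"tx": 0.18,"ty": 0.005,"tz": -0.002,"ax": -0.002},{"fingers": -1,"tx": 0.197,"ty": 0.005,"tz": -0.002,"ax": -0.002}]}}

```text
$.commands[0]: bad value
```

Emit:
{"method": "play_rows", "body": {"commands": [{"fingers": -1,"tx": 0},{"fingers": 1,"tx": 0},{"fingers": 1,"tx": 0},{"fingers": 1,"tx": 0},{"fingers": 1,"tx": 0}]}}

```text
$.commands[0]: bad value
```

Emit:
{"method": "play_rows", "body": {"commands": [{"fingers": 1,"tx": 0},{"fingers": 1,"tx": 0},{"fingers": 1,"tx": 0},{"fingers": 1,"tx": 0},{"fingers": 1,"tx": 0}]}}

```text
$.commands[0]: bad value
```

```bash
python3 - <<'E'
from h import *
s=st()
E
```

```text
t 4.18 p [ 0.6208 -0.2495  0.279 ] phi 99.55 tilt [-1.e-04 -9.e-04 -1.e+00] F [ 0.34 -0.11 -0.24] M [ 0.06 -0.19  0.03] g 1.001 j [ -8.1  25.3  10.8   0.1 -75.6 -72.4]
```

All keys are required.

Emit:
{"method": "play_rows", "body": {"commands": [{"fingers": -1,"tx": 0.04,"ty": 0.005,"tz": -0.002,"ax": -0.002,"ay": 0,"az": 0},{"fingers": -1,"tx": 0.09,"ty": 0.005,"tz": -0.002,"ax": -0.002,"ay": 0,"az": 0},{"fingers": -1,"tx": 0.14,"ty": 0.005,"tz": -0.002,"ax": -0.002,"ay": 0,"az": 0},{"fingers": -1,"tx": 0.18,"ty": 0.005,"tz": -0.002,"ax": -0.002,"ay": 0,"az": 0},{"fingers": -1,"tx": 0.197,"ty": 0.005,"tz": -0.002,"ax": -0.002,"ay": 0,"az": 0}]}}

```text
time_s: 4.6
tcp_pos: [0.6146, -0.2415, 0.1265]
ee_rot: [[-0.008, -0.178, 0.984], [0.003, 0.984, 0.178], [-1.0, 0.004, -0.008]]
wrist_force: [-1.1, -0.7, -0.7]
gripper_width: 1.003
```

Emit:
{"method": "play_rows", "body": {"commands": [{"fingers": -1,"tx": 0,"ty": 0,"tz": 0,"ax": 0,"ay": 0,"az": 0},{"fingers": 1,"tx": 0,"ty": 0,"tz": 0,"ax": 0,"ay": 0,"az": 0},{"fingers": 1,"tx": 0,"ty": 0,"tz": 0,"ax": 0,"ay": 0,"az": 0},{"fingers": 1,"tx": 0,"ty": 0,"tz": 0,"ax": 0,"ay": 0,"az": 0},{"fingers": 1,"tx": 0,"ty": 0,"tz": 0,"ax": 0,"ay": 0,"az": 0}]}}

```text
time_s: 5.02
tcp_pos: [0.6184, -0.2422, 0.134]
ee_rot: [[0.003, -0.18, 0.984], [-0.001, 0.984, 0.18], [-1.0, -0.001, 0.003]]
wrist_force: [-0.4, 0.7, 0.1]
gripper_width: 0.781
```

Emit:
{"method": "play_rows", "body": {"commands": [{"fingers": 1,"tx": 0,"ty": 0,"tz": 0,"ax": 0,"ay": 0,"az": 0},{"fingers": 1,"tx": 0,"ty": 0,"tz": 0,"ax": 0,"ay": 0,"az": 0},{"fingers": 1,"tx": 0,"ty": 0,"tz": 0,"ax": 0,"ay": 0,"az": 0},{"fingers": 1,"tx": 0,"ty": 0,"tz": 0,"ax": 0,"ay": 0,"az": 0},{"fingers": 1,"tx": 0,"ty": 0,"tz": 0,"ax": 0,"ay": 0,"az": 0}]}}

```text
time_s: 5.43
tcp_pos: [0.6179, -0.243, 0.1326]
ee_rot: [[0.001, -0.18, 0.984], [-0.002, 0.984, 0.18], [-1.0, -0.002, 0.001]]
wrist_force: [0.4, -3.1, 0.1]
gripper_width: 0.455
```

```bash
python3 - <<'E'
from h import *
s=st()
E
```

```text
t 5.43 p [ 0.6179 -0.243   0.1326] phi 100.35 tilt [ 0.0014 -0.0015 -1.    ] F [ 0.41 -3.06  0.06] M [-0.95 -0.33 -0.07] g 0.455 j [ -7.5  30.7  -1.8   0.1 -57.4 -72.2]
```

Emit:
{"method": "play_rows", "body": {"commands": [{"fingers": 1,"tx": -0.01,"ty": 0,"tz": 0,"ax": 0,"ay": 0,"az": 0},{"fingers": 1,"tx": -0.03,"ty": 0,"tz": 0,"ax": 0,"ay": 0,"az": 0},{"fingers": 1,"tx": -0.06,"ty": 0,"tz": 0,"ax": 0,"ay": 0,"az": 0},{"fingers": 1,"tx": -0.09,"ty": 0,"tz": 0,"ax": 0,"ay": 0,"az": 0},{"fingers": 1,"tx": -0.12,"ty": 0,"tz": 0,"ax": 0,"ay": 0,"az": 0}]}}

```text
time_s: 5.85
tcp_pos: [0.6161, -0.2412, 0.2204]
ee_rot: [[-0.005, -0.179, 0.984], [0.003, 0.984, 0.179], [-1.0, 0.004, -0.005]]
wrist_force: [1.5, 0.2, -4.7]
gripper_width: 0.451
```

Emit:
{"method": "play_rows", "body": {"commands": [{"fingers": 1,"tx": -0.02,"ty": 0,"tz": 0,"ax": 0,"ay": 0,"az": 0},{"fingers": 1,"tx": -0.03,"ty": 0,"tz": 0,"ax": 0,"ay": 0,"az": 0},{"fingers": 1,"tx": -0.03,"ty": 0,"tz": 0,"ax": 0,"ay": 0,"az": 0},{"fingers": 1,"tx": -0.03,"ty": 0,"tz": 0,"ax": 0,"ay": 0,"az": 0},{"fingers": 1,"tx": -0.03,"ty": 0,"tz": 0,"ax": 0,"ay": 0,"az": 0}]}}

```text
time_s: 6.27
tcp_pos: [0.6164, -0.2415, 0.242]
ee_rot: [[-0.004, -0.179, 0.984], [0.002, 0.984, 0.179], [-1.0, 0.003, -0.004]]
wrist_force: [0.2, -1.1, -5.7]
gripper_width: 0.455
```

```bash
python3 - <<'E'
from h import *
s=st(); p=viewer.capture('side'); save(p,'lift.png',(230,100,530,330),2)
E
```

```text
t 6.27 p [ 0.6164 -0.2415  0.242 ] phi 100.32 tilt [-0.0044  0.0019 -1.    ] F [ 0.2  -1.07 -5.68] M [ 0.08 -0.14  0.02] g 0.455 j [ -7.5  25.8   6.5  -0.1 -70.9 -72.2]
```

View pics/lift.png

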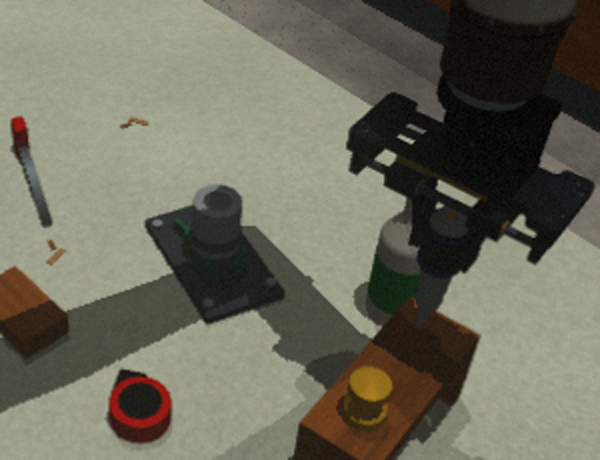

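Emit:
{"method": "play_rows", "body": {"commands": [{"fingers": 1,"tx": 0,"ty": 0.02,"tz": 0.002,"ax": -0.0378,"ay": 0,"az": 0},{"fingers": 1,"tx": 0,"ty": 0.06,"tz": 0.007,"ax": -0.0756,"ay": 0,"az": 0},{"fingers": 1,"tx": 0,"ty": 0.1,"tz": 0.012,"ax": -0.1134,"ay": 0,"az": 0},{"fingers": 1,"tx": 0,"ty": 0.14,"tz": 0.016,"ax": -0.1512,"ay": 0,"az": 0},{"fingers": 1,"tx": 0,"ty": 0.182,"tz": 0.021,"ax": -0.189,"ay": 0,"az": 0}]}}

```text
time_s: 6.73
tcp_pos: [0.6075, -0.104, 0.243]
ee_rot: [[-0.003, -0.703, 0.712], [0.0, 0.712, 0.703], [-1.0, 0.002, -0.002]]
wrist_force: [0.3, 1.4, -5.0]
gripper_width: 0.449
```

Emit:
{"method": "play_rows", "body": {"commands": [{"fingers": 1,"tx": 0,"ty": 0.035,"tz": 0.03,"ax": -0.037,"ay": 0,"az": 0},{"fingers": 1,"tx": 0,"ty": 0.068,"tz": 0.058,"ax": -0.074,"ay": 0,"az": 0},{"fingers": 1,"tx": 0,"ty": 0.1,"tz": 0.086,"ax": -0.111,"ay": 0,"az": 0},{"fingers": 1,"tx": 0,"ty": 0.125,"tz": 0.107,"ax": -0.149,"ay": 0,"az": 0},{"fingers": 1,"tx": 0,"ty": 0.138,"tz": 0.119,"ax": -0.186,"ay": 0,"az": 0}]}}

```text
time_s: 7.15
tcp_pos: [0.5989, 0.0343, 0.2432]
ee_rot: [[-0.002, -0.979, 0.203], [0.0, 0.203, 0.979], [-1.0, 0.002, -0.0]]
wrist_force: [0.1, -0.2, -5.1]
gripper_width: 0.45
```

Emit:
{"method": "play_rows", "body": {"commands": [{"fingers": 1,"tx": 0,"ty": 0,"tz": 0,"ax": 0,"ay": 0,"az": 0},{"fingers": 1,"tx": 0,"ty": 0,"tz": 0,"ax": 0,"ay": 0,"az": 0},{"fingers": 1,"tx": 0,"ty": 0,"tz": 0,"ax": 0,"ay": 0,"az": 0},{"fingers": 1,"tx": 0,"ty": 0,"tz": 0,"ax": 0,"ay": 0,"az": 0},{"fingers": 1,"tx": 0,"ty": 0,"tz": 0,"ax": 0,"ay": 0,"az": 0}]}}

```text
time_s: 7.57
tcp_pos: [0.5999, 0.0304, 0.2443]
ee_rot: [[-0.001, -0.977, 0.213], [-0.0, 0.213, 0.977], [-1.0, 0.001, -0.0]]
wrist_force: [0.4, 1.0, -5.3]
gripper_width: 0.448
```

```bash
python3 - <<'E'
from h import *
s=st(); p=viewer.capture('side'); R=np.array(s['ee_rot']);phi=np.degrees(np.arctan2(R[1,1],R[0,1]))
print(plan([.5988,.032,s['tcp_pos'][2]],phi,s['tcp_pos']))
im=p['image'].copy()
x=s['tcp_pos'][:2]
for z in [s['tcp_pos'][2]-.1146,s['tcp_pos'][2]-.0826,s['tcp_pos'][2]-.0326,]: print(proj(p,[[*x,z]]))
u,v=proj(p,[[.5988,.032,.13]])[0].astype(int)
cv2.imwrite('pics/ov.png',cv2.resize(im[v-75:v+60,u-70:u+70,::-1],None,fx=4.4,fy=4.4,interpolation=2)); print('crop',u-70,v-75, 'mouth',proj(p,[[.5988,.032,.102]]))
E
```

```text
t 7.57 p [0.5999 0.0304 0.2443] phi 167.72 tilt [-6.e-04 -2.e-04 -1.e+00] F [ 0.42  0.97 -5.26] M [ 0.14 -0.11 -0.01] g 0.448 j [ 18.3  19.6  -2.9   0.  -67.6 -30.6]
{'tx': np.float64(-0.0), 'ty': np.float64(0.0018), 'tz': np.float64(0.0017), 'ax': 0.0}
[[339.85179613 190.87137317]]
[[340.52219755 179.79784738]]
[[341.62197044 161.59479936]]
crop 269 115 mouth [[338.47307208 199.93850249]]
```

View pics/ov.png

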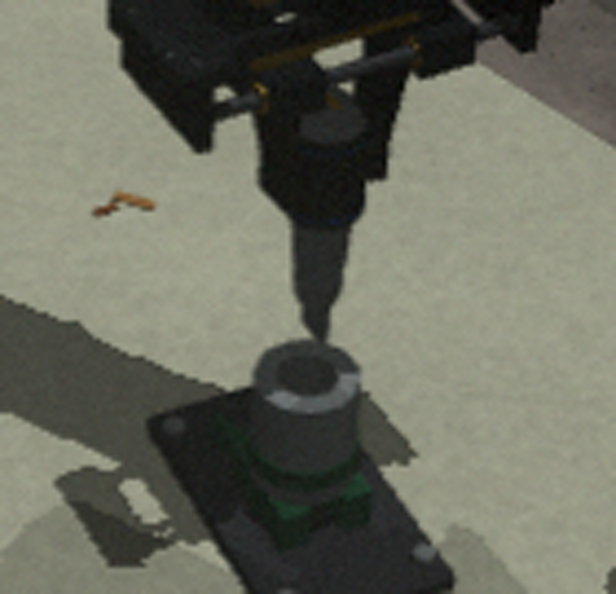

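Emit:
{"method": "play_rows", "body": {"commands": [{"fingers": 1,"tx": 0,"ty": 0.003,"tz": 0.0025,"ax": 0,"ay": 0,"az": 0},{"fingers": 1,"tx": 0,"ty": 0.003,"tz": 0.0025,"ax": 0,"ay": 0,"az": 0},{"fingers": 1,"tx": 0.015,"ty": 0.003,"tz": 0.0025,"ax": 0,"ay": 0,"az": 0},{"fingers": 1,"tx": 0.03,"ty": 0.003,"tz": 0.0025,"ax": 0,"ay": 0,"az": 0},{"fingers": 1,"tx": 0.045,"ty": 0.003,"tz": 0.0025,"ax": 0,"ay": 0,"az": 0}]}}

```text
time_s: 8.03
tcp_pos: [0.5981, 0.0336, 0.2107]
ee_rot: [[0.001, -0.977, 0.211], [0.0, 0.211, 0.977], [-1.0, -0.001, 0.0]]
wrist_force: [-0.2, -0.0, -4.1]
gripper_width: 0.449
```

Emit:
{"method": "play_rows", "body": {"commands": [{"fingers": 1,"tx": 0.015,"ty": 0,"tz": 0,"ax": 0,"ay": 0,"az": 0},{"fingers": 1,"tx": 0.03,"ty": 0,"tz": 0,"ax": 0,"ay": 0,"az": 0},{"fingers": 1,"tx": 0.045,"ty": 0,"tz": 0,"ax": 0,"ay": 0,"az": 0},{"fingers": 1,"tx": 0.055,"ty": 0,"tz": 0,"ax": 0,"ay": 0,"az": 0},{"fingers": 1,"tx": 0.055,"ty": 0,"tz": 0,"ax": 0,"ay": 0,"az": 0}]}}

```text
time_s: 8.45
tcp_pos: [0.5969, 0.0334, 0.1673]
ee_rot: [[-0.004, -0.977, 0.211], [-0.001, 0.211, 0.977], [-1.0, 0.004, -0.002]]
wrist_force: [-0.8, 0.9, -4.8]
gripper_width: 0.451
```

```bash
python3 - <<'E'
from h import *
s=st(); p=viewer.capture('side')
u,v=269,115
cv2.imwrite('pics/ov2.png',cv2.resize(p['image'][v:v+135,u:u+140,::-1],None,fx=4.4,fy=4.4,interpolation=2))
E
```

```text
t 8.45 p [0.5969 0.0334 0.1673] phi 167.81 tilt [-4.3e-03 -8.0e-04 -1.0e+00] F [-0.84  0.9  -4.83] M [ 0.11 -0.01 -0.05] g 0.451 j [ 18.7  23.   -9.3  -0.  -57.9 -30.9]
```

View pics/ov2.png

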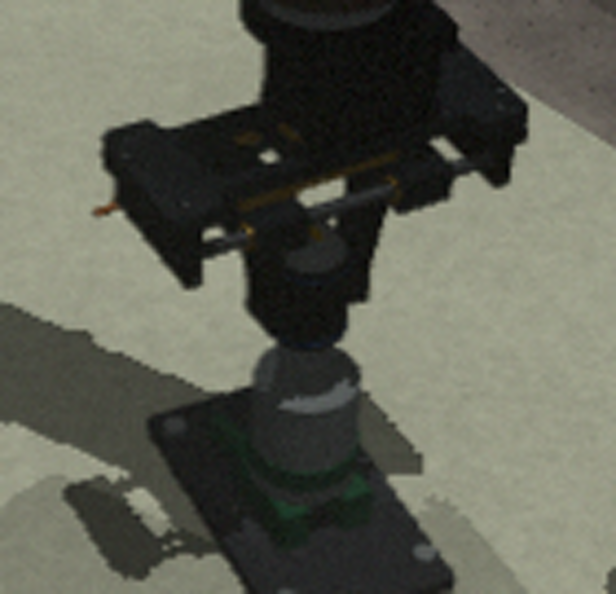

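The shank is in the bore, centred at about (305,375), with no contact force. I'll lower it slowly to contact.

Emit:
{"method": "play_rows", "body": {"commands": [{"fingers": 1,"tx": 0.004,"ty": 0,"tz": 0,"ax": 0,"ay": 0,"az": 0},{"fingers": 1,"tx": 0.008,"ty": 0,"tz": 0,"ax": 0,"ay": 0,"az": 0},{"fingers": 1,"tx": 0.012,"ty": 0,"tz": 0,"ax": 0,"ay": 0,"az": 0},{"fingers": 1,"tx": 0.015,"ty": 0,"tz": 0,"ax": 0,"ay": 0,"az": 0},{"fingers": 1,"tx": 0.016,"ty": 0,"tz": 0,"ax": 0,"ay": 0,"az": 0}]}}

```text
time_s: 8.92
tcp_pos: [0.5979, 0.0337, 0.1572]
ee_rot: [[-0.001, -0.978, 0.211], [-0.0, 0.211, 0.978], [-1.0, 0.001, -0.0]]
wrist_force: [0.4, 0.5, -4.8]
gripper_width: 0.449
```

Emit:
{"method": "play_rows", "body": {"commands": [{"fingers": 1,"tx": 0,"ty": 0,"tz": 0,"ax": 0,"ay": 0,"az": 0},{"fingers": 1,"tx": 0,"ty": 0,"tz": 0,"ax": 0,"ay": 0,"az": 0},{"fingers": 1,"tx": 0.002,"ty": 0,"tz": 0,"ax": 0,"ay": 0,"az": 0},{"fingers": 1,"tx": 0.002,"ty": 0,"tz": 0,"ax": 0,"ay": 0,"az": 0},{"fingers": 1,"tx": 0.002,"ty": 0,"tz": 0,"ax": 0,"ay": 0,"az": 0}]}}

```text
time_s: 9.33
tcp_pos: [0.5981, 0.0337, 0.156]
ee_rot: [[-0.0, -0.978, 0.211], [0.0, 0.211, 0.978], [-1.0, 0.0, -0.0]]
wrist_force: [0.6, -0.7, -5.0]
gripper_width: 0.45
```

```bash
python3 -c "
from h import *
st()"
```

```text
t 9.33 p [0.5981 0.0337 0.156 ] phi 167.84 tilt [-1.e-04  0.e+00 -1.e+00] F [ 0.62 -0.75 -4.99] M [ 0.11 -0.01  0.02] g 0.45 j [ 18.7  23.7 -10.1  -0.  -56.2 -30.9]
```

Just short of contact. I'll continue in 0.75 mm steps.

Emit:
{"method": "play_rows", "body": {"commands": [{"fingers": 1,"tx": 0.001,"ty": 0,"tz": 0,"ax": 0,"ay": 0,"az": 0},{"fingers": 1,"tx": 0.002,"ty": 0,"tz": 0,"ax": 0,"ay": 0,"az": 0},{"fingers": 1,"tx": 0.002,"ty": 0,"tz": 0,"ax": 0,"ay": 0,"az": 0},{"fingers": 1,"tx": 0.002,"ty": 0,"tz": 0,"ax": 0,"ay": 0,"az": 0}]}}

```text
time_s: 9.67
tcp_pos: [0.5983, 0.0337, 0.155]
ee_rot: [[0.001, -0.978, 0.21], [-0.0, 0.21, 0.978], [-1.0, -0.001, 0.0]]
wrist_force: [-1.2, 0.3, -1.8]
gripper_width: 0.454
```

Emit:
{"method": "play_rows", "body": {"commands": [{"fingers": 1,"tx": 0.001,"ty": 0,"tz": 0,"ax": 0,"ay": 0,"az": 0},{"fingers": 1,"tx": 0.002,"ty": 0,"tz": 0,"ax": 0,"ay": 0,"az": 0},{"fingers": 1,"tx": 0.002,"ty": 0,"tz": 0,"ax": 0,"ay": 0,"az": 0},{"fingers": 1,"tx": 0.002,"ty": 0,"tz": 0,"ax": 0,"ay": 0,"az": 0}]}}

```text
time_s: 10.0
tcp_pos: [0.5986, 0.0337, 0.1549]
ee_rot: [[0.002, -0.978, 0.21], [-0.0, 0.21, 0.978], [-1.0, -0.002, 0.0]]
wrist_force: [-2.0, -0.0, 5.4]
gripper_width: 0.453
```

```bash
python3 -c "
from h import *
st()"
```

```text
t 10.0 p [0.5986 0.0337 0.1549] phi 167.88 tilt [ 1.9e-03 -2.0e-04 -1.0e+00] F [-2.03 -0.    5.45] M [0.21 0.91 0.02] g 0.453 j [ 18.7  23.7 -10.2   0.1 -56.  -30.9]
```

Contact at z=0.155 with about 10 N of press, tang off line as expected. Now I'll twist anticlockwise in 10° steps.

Emit:
{"method": "play_rows", "body": {"commands": [{"fingers": 1,"tx": 0,"ty": 0,"tz": 0,"ax": -0.014,"ay": 0,"az": 0},{"fingers": 1,"tx": 0,"ty": 0,"tz": 0,"ax": -0.028,"ay": 0,"az": 0},{"fingers": 1,"tx": 0,"ty": 0,"tz": 0,"ax": -0.042,"ay": 0,"az": 0},{"fingers": 1,"tx": 0,"ty": 0,"tz": 0,"ax": -0.056,"ay": 0,"az": 0},{"fingers": 1,"tx": 0,"ty": 0,"tz": 0,"ax": -0.056,"ay": 0,"az": 0}]}}

```text
time_s: 10.42
tcp_pos: [0.599, 0.0336, 0.1549]
ee_rot: [[0.003, -0.999, 0.035], [-0.0, 0.035, 0.999], [-1.0, -0.003, -0.0]]
wrist_force: [-1.2, -0.4, 5.7]
gripper_width: 0.453
```

```bash
python3 -c "
from h import *
st()"
```

```text
t 10.42 p [0.599  0.0336 0.1549] phi 178.0 tilt [ 2.9e-03 -4.0e-04 -1.0e+00] F [-1.19 -0.44  5.72] M [-0.17  0.59  0.04] g 0.453 j [ 18.7  23.7 -10.2   0.1 -55.9 -20.7]
```

Emit:
{"method": "play_rows", "body": {"commands": [{"fingers": 1,"tx": 0,"ty": 0,"tz": 0,"ax": -0.014,"ay": 0,"az": 0},{"fingers": 1,"tx": 0,"ty": 0,"tz": 0,"ax": -0.028,"ay": 0,"az": 0},{"fingers": 1,"tx": 0,"ty": 0,"tz": 0,"ax": -0.042,"ay": 0,"az": 0},{"fingers": 1,"tx": 0,"ty": 0,"tz": 0,"ax": -0.056,"ay": 0,"az": 0},{"fingers": 1,"tx": 0,"ty": 0,"tz": 0,"ax": -0.056,"ay": 0,"az": 0}]}}

```text
time_s: 10.83
tcp_pos: [0.5991, 0.0334, 0.1548]
ee_rot: [[0.003, -0.99, -0.14], [-0.001, -0.14, 0.99], [-1.0, -0.003, -0.001]]
wrist_force: [-1.0, -1.3, 5.6]
gripper_width: 0.457
```

```bash
python3 -c "
from h import *
st()"
```

```text
t 10.83 p [0.5991 0.0334 0.1548] phi -171.95 tilt [ 2.9e-03 -6.0e-04 -1.0e+00] F [-0.96 -1.31  5.62] M [-0.26  0.48  0.06] g 0.457 j [ 18.7  23.7 -10.2   0.1 -55.9 -10.7]
```

Emit:
{"method": "play_rows", "body": {"commands": [{"fingers": 1,"tx": 0,"ty": 0,"tz": 0,"ax": -0.014,"ay": 0,"az": 0},{"fingers": 1,"tx": 0,"ty": 0,"tz": 0,"ax": -0.028,"ay": 0,"az": 0},{"fingers": 1,"tx": 0,"ty": 0,"tz": 0,"ax": -0.042,"ay": 0,"az": 0},{"fingers": 1,"tx": 0,"ty": 0,"tz": 0,"ax": -0.056,"ay": 0,"az": 0},{"fingers": 1,"tx": 0,"ty": 0,"tz": 0,"ax": -0.056,"ay": 0,"az": 0}]}}

```text
time_s: 11.25
tcp_pos: [0.5991, 0.0333, 0.1548]
ee_rot: [[0.003, -0.95, -0.311], [-0.001, -0.311, 0.95], [-1.0, -0.002, -0.002]]
wrist_force: [-2.2, -1.4, 5.7]
gripper_width: 0.454
```

```bash
python3 -c "
from h import *
st()"
```

```text
t 11.25 p [0.5991 0.0333 0.1548] phi -161.87 tilt [ 2.9e-03 -8.0e-04 -1.0e+00] F [-2.23 -1.36  5.71] M [-0.47  0.41  0.07] g 0.454 j [ 18.7  23.8 -10.2   0.1 -55.9  -0.6]
```

Emit:
{"method": "play_rows", "body": {"commands": [{"fingers": 1,"tx": 0,"ty": 0,"tz": 0,"ax": -0.014,"ay": 0,"az": 0},{"fingers": 1,"tx": 0,"ty": 0,"tz": 0,"ax": -0.028,"ay": 0,"az": 0},{"fingers": 1,"tx": 0,"ty": 0,"tz": 0,"ax": -0.042,"ay": 0,"az": 0},{"fingers": 1,"tx": 0,"ty": 0,"tz": 0,"ax": -0.056,"ay": 0,"az": 0},{"fingers": 1,"tx": 0,"ty": 0,"tz": 0,"ax": -0.056,"ay": 0,"az": 0}]}}

```text
time_s: 11.67
tcp_pos: [0.599, 0.0332, 0.1546]
ee_rot: [[0.003, -0.881, -0.472], [-0.001, -0.472, 0.881], [-1.0, -0.002, -0.002]]
wrist_force: [-0.8, -2.9, 5.2]
gripper_width: 0.453
```

```bash
python3 -c "
from h import *
st()"
```

```text
t 11.67 p [0.599  0.0332 0.1546] phi -151.82 tilt [ 2.5e-03 -9.0e-04 -1.0e+00] F [-0.76 -2.92  5.22] M [-0.71  0.46  0.03] g 0.453 j [ 18.7  23.8 -10.2   0.1 -55.9   9.4]
```

Emit:
{"method": "play_rows", "body": {"commands": [{"fingers": 1,"tx": 0,"ty": 0,"tz": 0,"ax": -0.014,"ay": 0,"az": 0},{"fingers": 1,"tx": 0,"ty": 0,"tz": 0,"ax": -0.028,"ay": 0,"az": 0},{"fingers": 1,"tx": 0,"ty": 0,"tz": 0,"ax": -0.042,"ay": 0,"az": 0},{"fingers": 1,"tx": 0,"ty": 0,"tz": 0,"ax": -0.056,"ay": 0,"az": 0},{"fingers": 1,"tx": 0,"ty": 0,"tz": 0,"ax": -0.056,"ay": 0,"az": 0}]}}

```text
time_s: 12.08
tcp_pos: [0.5988, 0.0331, 0.1544]
ee_rot: [[0.002, -0.785, -0.619], [-0.001, -0.619, 0.785], [-1.0, -0.001, -0.002]]
wrist_force: [-0.3, -1.8, 3.7]
gripper_width: 0.452
```

```bash
python3 -c "
from h import *
st()"
```

```text
t 12.08 p [0.5988 0.0331 0.1544] phi -141.76 tilt [ 0.0018 -0.0011 -1.    ] F [-0.32 -1.81  3.7 ] M [-0.77  0.42 -0.01] g 0.452 j [ 18.7  23.8 -10.2   0.1 -55.9  19.5]
```

Emit:
{"method": "play_rows", "body": {"commands": [{"fingers": 1,"tx": 0,"ty": 0,"tz": 0,"ax": -0.012,"ay": 0,"az": 0},{"fingers": 1,"tx": 0,"ty": 0,"tz": 0,"ax": -0.024,"ay": 0,"az": 0},{"fingers": 1,"tx": 0,"ty": 0,"tz": 0,"ax": -0.036,"ay": 0,"az": 0},{"fingers": 1,"tx": 0,"ty": 0,"tz": 0,"ax": -0.036,"ay": 0,"az": 0}]}}

```text
time_s: 12.42
tcp_pos: [0.5969, 0.0336, 0.1512]
ee_rot: [[-0.003, -0.712, -0.702], [-0.0, -0.702, 0.712], [-1.0, 0.002, 0.002]]
wrist_force: [-1.2, -1.5, -5.1]
gripper_width: 0.454
```

```bash
python3 -c "
from h import *
st()"
```

```text
t 12.42 p [0.5969 0.0336 0.1512] phi -135.38 tilt [-3.4e-03 -1.0e-04 -1.0e+00] F [-1.2  -1.49 -5.15] M [-0.21  0.21 -0.03] g 0.454 j [ 18.7  23.9 -10.4  -0.1 -55.8  26. ]
```

The tang has dropped (z 0.1512, hanging force back to about −5 N). No more twisting; I'll push down gently.

Emit:
{"method": "play_rows", "body": {"commands": [{"fingers": 1,"tx": 0.002,"ty": 0,"tz": 0,"ax": 0,"ay": 0,"az": 0},{"fingers": 1,"tx": 0.004,"ty": 0,"tz": 0,"ax": 0,"ay": 0,"az": 0},{"fingers": 1,"tx": 0.006,"ty": 0,"tz": 0,"ax": 0,"ay": 0,"az": 0},{"fingers": 1,"tx": 0.008,"ty": 0,"tz": 0,"ax": 0,"ay": 0,"az": 0},{"fingers": 1,"tx": 0.008,"ty": 0,"tz": 0,"ax": 0,"ay": 0,"az": 0}]}}

```text
time_s: 12.83
tcp_pos: [0.5973, 0.0329, 0.1468]
ee_rot: [[-0.002, -0.711, -0.703], [-0.001, -0.703, 0.711], [-1.0, 0.003, 0.0]]
wrist_force: [-2.8, -3.3, -2.1]
gripper_width: 0.451
```

```bash
python3 -c "
from h import *
st()"
```

```text
t 12.83 p [0.5973 0.0329 0.1468] phi -135.31 tilt [-0.0022 -0.0015 -1.    ] F [-2.79 -3.3  -2.12] M [-1.45  0.79  0.02] g 0.451 j [ 18.7  24.2 -10.8   0.  -55.2  26. ]
```

Emit:
{"method": "play_rows", "body": {"commands": [{"fingers": 1,"tx": 0.002,"ty": 0,"tz": 0,"ax": 0,"ay": 0,"az": 0},{"fingers": 1,"tx": 0.004,"ty": 0,"tz": 0,"ax": 0,"ay": 0,"az": 0},{"fingers": 1,"tx": 0.006,"ty": 0,"tz": 0,"ax": 0,"ay": 0,"az": 0},{"fingers": 1,"tx": 0.006,"ty": 0,"tz": 0,"ax": 0,"ay": 0,"az": 0}]}}

```text
time_s: 13.17
tcp_pos: [0.5979, 0.033, 0.1435]
ee_rot: [[-0.0, -0.711, -0.703], [-0.001, -0.703, 0.711], [-1.0, 0.001, -0.001]]
wrist_force: [-2.8, -4.3, 0.7]
gripper_width: 0.449
```

```bash
python3 -c "
from h import *
st()"
```

```text
t 13.17 p [0.5979 0.033  0.1435] phi -135.29 tilt [-3.0e-04 -1.2e-03 -1.0e+00] F [-2.82 -4.29  0.71] M [-1.53  1.2  -0.03] g 0.449 j [ 18.7  24.4 -11.    0.1 -54.6  26. ]
```

Emit:
{"method": "play_rows", "body": {"commands": [{"fingers": 1,"tx": 0.002,"ty": 0,"tz": 0,"ax": 0,"ay": 0,"az": 0},{"fingers": 1,"tx": 0.004,"ty": 0,"tz": 0,"ax": 0,"ay": 0,"az": 0},{"fingers": 1,"tx": 0.006,"ty": 0,"tz": 0,"ax": 0,"ay": 0,"az": 0},{"fingers": 1,"tx": 0.006,"ty": 0,"tz": 0,"ax": 0,"ay": 0,"az": 0}]}}

```text
time_s: 13.5
tcp_pos: [0.5972, 0.0331, 0.137]
ee_rot: [[-0.002, -0.711, -0.703], [-0.0, -0.703, 0.711], [-1.0, 0.002, 0.001]]
wrist_force: [-1.0, -4.9, -9.1]
gripper_width: 0.45
```

```bash
python3 -c "
from h import *
st()"
```

```text
t 13.5 p [0.5972 0.0331 0.137 ] phi -135.34 tilt [-2.2e-03 -5.0e-04 -1.0e+00] F [-1.03 -4.89 -9.12] M [-1.64  0.36 -0.05] g 0.45 j [ 18.7  24.8 -11.4  -0.  -53.9  26. ]
```

Emit:
{"method": "play_rows", "body": {"commands": [{"fingers": 1,"tx": 0.002,"ty": 0,"tz": 0,"ax": 0,"ay": 0,"az": 0},{"fingers": 1,"tx": 0.004,"ty": 0,"tz": 0,"ax": 0,"ay": 0,"az": 0},{"fingers": 1,"tx": 0.006,"ty": 0,"tz": 0,"ax": 0,"ay": 0,"az": 0},{"fingers": 1,"tx": 0.006,"ty": 0,"tz": 0,"ax": 0,"ay": 0,"az": 0}]}}

```text
time_s: 13.83
tcp_pos: [0.5975, 0.0328, 0.1346]
ee_rot: [[-0.002, -0.71, -0.704], [-0.002, -0.704, 0.71], [-1.0, 0.002, -0.0]]
wrist_force: [-5.6, -6.3, 3.0]
gripper_width: 0.453
```

```bash
python3 -c "
from h import *
st()"
```

```text
t 13.83 p [0.5975 0.0328 0.1346] phi -135.27 tilt [-0.0016 -0.0017 -1.    ] F [-5.59 -6.26  3.  ] M [-1.65  1.67 -0.  ] g 0.453 j [ 18.7  24.9 -11.6   0.1 -53.6  26. ]
```

Emit:
{"method": "play_rows", "body": {"commands": [{"fingers": 1,"tx": 0.002,"ty": 0,"tz": 0,"ax": 0,"ay": 0,"az": 0},{"fingers": 1,"tx": 0.004,"ty": 0,"tz": 0,"ax": 0,"ay": 0,"az": 0},{"fingers": 1,"tx": 0.004,"ty": 0,"tz": 0,"ax": 0,"ay": 0,"az": 0},{"fingers": 1,"tx": 0.004,"ty": 0,"tz": 0,"ax": 0,"ay": 0,"az": 0}]}}

```text
time_s: 14.17
tcp_pos: [0.5976, 0.0327, 0.1344]
ee_rot: [[-0.0, -0.71, -0.704], [-0.002, -0.704, 0.71], [-1.0, 0.002, -0.001]]
wrist_force: [-9.6, -4.8, 15.1]
gripper_width: 0.454
```

```bash
python3 -c "
from h import *
st()"
```

```text
t 14.17 p [0.5976 0.0327 0.1344] phi -135.23 tilt [-2.0e-04 -2.1e-03 -1.0e+00] F [-9.6  -4.78 15.09] M [-1.46  3.14 -0.02] g 0.454 j [ 18.7  24.9 -11.7   0.1 -53.5  26. ]
```

Hard stop with 20 N at about the expected depth (20.4 mm drop). I'll unload the press, let go and rise.

Emit:
{"method": "play_rows", "body": {"commands": [{"fingers": 1,"tx": -0.004,"ty": 0,"tz": 0,"ax": 0,"ay": 0,"az": 0},{"fingers": 1,"tx": -0.004,"ty": 0,"tz": 0,"ax": 0,"ay": 0,"az": 0},{"fingers": -1,"tx": -0.004,"ty": 0,"tz": 0,"ax": 0,"ay": 0,"az": 0},{"fingers": -1,"tx": -0.004,"ty": 0,"tz": 0,"ax": 0,"ay": 0,"az": 0},{"fingers": -1,"tx": -0.004,"ty": 0,"tz": 0,"ax": 0,"ay": 0,"az": 0}]}}

```text
time_s: 14.58
tcp_pos: [0.6003, 0.0348, 0.1348]
ee_rot: [[0.006, -0.71, -0.704], [0.002, -0.704, 0.71], [-1.0, -0.006, -0.003]]
wrist_force: [-0.3, -0.2, 1.2]
gripper_width: 0.594
```

Emit:
{"method": "play_rows", "body": {"commands": [{"fingers": -1,"tx": 0,"ty": 0,"tz": 0,"ax": 0,"ay": 0,"az": 0},{"fingers": -1,"tx": 0,"ty": 0,"tz": 0,"ax": 0,"ay": 0,"az": 0},{"fingers": -1,"tx": 0,"ty": 0,"tz": 0,"ax": 0,"ay": 0,"az": 0},{"fingers": -1,"tx": 0,"ty": 0,"tz": 0,"ax": 0,"ay": 0,"az": 0},{"fingers": -1,"tx": 0,"ty": 0,"tz": 0,"ax": 0,"ay": 0,"az": 0}]}}

```text
time_s: 15.0
tcp_pos: [0.5983, 0.0339, 0.1335]
ee_rot: [[0.0, -0.71, -0.704], [0.0, -0.704, 0.71], [-1.0, -0.0, -0.0]]
wrist_force: [0.2, -0.3, -0.1]
gripper_width: 0.954
```

Emit:
{"method": "play_rows", "body": {"commands": [{"fingers": -1,"tx": -0.02,"ty": 0,"tz": 0,"ax": 0,"ay": 0,"az": 0},{"fingers": -1,"tx": -0.06,"ty": 0,"tz": 0,"ax": 0,"ay": 0,"az": 0},{"fingers": -1,"tx": -0.1,"ty": 0,"tz": 0,"ax": 0,"ay": 0,"az": 0},{"fingers": -1,"tx": -0.14,"ty": 0,"tz": 0,"ax": 0,"ay": 0,"az": 0},{"fingers": -1,"tx": -0.16,"ty": 0,"tz": 0,"ax": 0,"ay": 0,"az": 0}]}}

```text
time_s: 15.42
tcp_pos: [0.5997, 0.0338, 0.258]
ee_rot: [[0.007, -0.71, -0.704], [0.001, -0.704, 0.71], [-1.0, -0.005, -0.004]]
wrist_force: [0.9, -0.2, 1.1]
gripper_width: 1.0
```

```bash
python3 - <<'E'
from meas import *
s=st(); p=viewer.capture('side')
u,v=269,115
cv2.imwrite('pics/home.png',cv2.resize(p['image'][v:v+135,u:u+140,::-1],None,fx=4.4,fy=4.4,interpolation=2))
m=sil(p,'chuck_grip')
if m is not None:
  x0=np.array([.5988,.032,.102])
  f=lambda q:-(lambda k:(k&m).sum()/(k|m).sum())(mask(p,cyl(q[0],q[1],[(.02,q[2]),(.02,q[2]+.05),(.012,q[2]+.062)])))
  for d in range(0,25,3): print(d,f(x0+[0,0,d*.001]))
E
```

```text
t 15.42 p [0.5997 0.0338 0.258 ] phi -135.25 tilt [ 6.8e-03  8.0e-04 -1.0e+00] F [ 0.88 -0.22  1.08] M [ 0.03 -0.12  0.  ] g 1.0 j [ 18.7  18.9  -2.    0.1 -68.8  26. ]
0 -0.8698884758364313
3 -0.8637200736648251
6 -0.8306306306306306
9 -0.7828371278458844
12 -0.727580372250423
15 -0.6754098360655738
18 -0.6263910969793323
21 -0.5808936825885979
24 -0.5326409495548962
```

View pics/home.png

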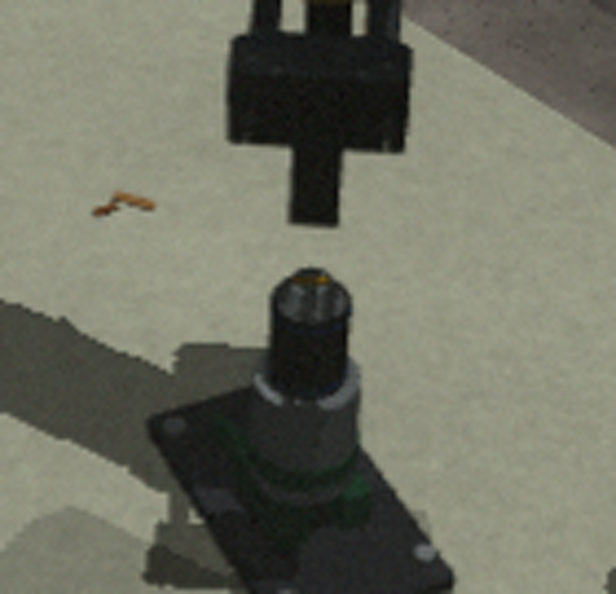

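The chuck is home: its base at (310,390) sits inside the ring face, standing free. Now the drift.

```bash
python3 - <<'E'
from h import *
a=np.array([.599,.034,.256]);b=np.array([.5393,.3528,.16])
for i in range(2): print(plan(a+(b-a)*(i+1)/2,-135.25-33.2*i,a+(b-a)*i/2,-33.2))
E
```

```text
{'tx': np.float64(0.064), 'ty': np.float64(-0.1214), 'tz': np.float64(0.179), 'ax': 0.1844}
{'tx': np.float64(0.064), 'ty': np.float64(-0.0036), 'tz': np.float64(0.2162), 'ax': 0.1844}
```

Emit:
{"method": "play_rows", "body": {"commands": [{"fingers": -1,"tx": 0.01,"ty": -0.024,"tz": 0.036,"ax": 0.037,"ay": 0,"az": 0},{"fingers": -1,"tx": 0.02,"ty": -0.048,"tz": 0.072,"ax": 0.074,"ay": 0,"az": 0},{"fingers": -1,"tx": 0.035,"ty": -0.072,"tz": 0.107,"ax": 0.111,"ay": 0,"az": 0},{"fingers": -1,"tx": 0.05,"ty": -0.096,"tz": 0.143,"ax": 0.148,"ay": 0,"az": 0},{"fingers": -1,"tx": 0.064,"ty": -0.1214,"tz": 0.179,"ax": 0.1844,"ay": 0,"az": 0}]}}

```text
time_s: 15.93
tcp_pos: [0.5672, 0.1941, 0.2038]
ee_rot: [[-0.002, -0.981, -0.193], [-0.001, -0.193, 0.981], [-1.0, 0.002, -0.0]]
wrist_force: [0.4, -0.3, -0.2]
gripper_width: 1.001
```

Emit:
{"method": "play_rows", "body": {"commands": [{"fingers": -1,"tx": 0.02,"ty": -0.001,"tz": 0.05,"ax": 0.037,"ay": 0,"az": 0},{"fingers": -1,"tx": 0.03,"ty": -0.002,"tz": 0.1,"ax": 0.074,"ay": 0,"az": 0},{"fingers": -1,"tx": 0.045,"ty": -0.003,"tz": 0.15,"ax": 0.111,"ay": 0,"az": 0},{"fingers": -1,"tx": 0.06,"ty": -0.0036,"tz": 0.19,"ax": 0.148,"ay": 0,"az": 0},{"fingers": -1,"tx": 0.064,"ty": -0.0036,"tz": 0.2162,"ax": 0.1844,"ay": 0,"az": 0}]}}

```text
time_s: 16.35
tcp_pos: [0.5364, 0.3546, 0.1538]
ee_rot: [[-0.004, -0.928, 0.373], [-0.003, 0.373, 0.928], [-1.0, 0.003, -0.004]]
wrist_force: [0.3, -1.1, -0.7]
gripper_width: 1.0
```

Emit:
{"method": "play_rows", "body": {"commands": [{"fingers": -1,"tx": 0,"ty": 0,"tz": 0,"ax": 0,"ay": 0,"az": 0},{"fingers": -1,"tx": 0,"ty": 0,"tz": 0,"ax": 0,"ay": 0,"az": 0},{"fingers": -1,"tx": 0,"ty": 0,"tz": 0,"ax": 0,"ay": 0,"az": 0}]}}

```text
time_s: 16.6
tcp_pos: [0.5384, 0.3519, 0.1568]
ee_rot: [[-0.001, -0.93, 0.368], [-0.001, 0.368, 0.93], [-1.0, 0.001, -0.001]]
wrist_force: [-0.7, -1.1, -0.0]
gripper_width: 0.998
```

```bash
python3 - <<'E'
from h import *
s=st(); R=np.array(s['ee_rot']);phi=np.degrees(np.arctan2(R[1,1],R[0,1]))
print(plan([.5393,.3528,.034],phi,s['tcp_pos'],158.3-phi))
E
```

```text
t 16.6 p [0.5384 0.3519 0.1568] phi 158.4 tilt [-0.001  -0.0011 -1.    ] F [-0.7  -1.07 -0.04] M [ 0.09 -0.08  0.01] g 0.998 j [ 47.6  27.6  -3.3  -0.  -59.1 -69.1]
{'tx': np.float64(0.1638), 'ty': np.float64(-0.0007), 'tz': np.float64(0.0016), 'ax': np.float64(0.0006)}
```

Emit:
{"method": "play_rows", "body": {"commands": [{"fingers": -1,"tx": 0.04,"ty": -0.0007,"tz": 0.0016,"ax": 0,"ay": 0,"az": 0},{"fingers": -1,"tx": 0.085,"ty": -0.0007,"tz": 0.0016,"ax": 0,"ay": 0,"az": 0},{"fingers": -1,"tx": 0.12,"ty": -0.0007,"tz": 0.0016,"ax": 0,"ay": 0,"az": 0},{"fingers": -1,"tx": 0.145,"ty": -0.0007,"tz": 0.0016,"ax": 0,"ay": 0,"az": 0},{"fingers": -1,"tx": 0.156,"ty": -0.0007,"tz": 0.0016,"ax": 0,"ay": 0,"az": 0}]}}

```text
time_s: 17.02
tcp_pos: [0.5386, 0.3507, 0.0377]
ee_rot: [[-0.004, -0.929, 0.371], [-0.003, 0.371, 0.929], [-1.0, 0.002, -0.005]]
wrist_force: [0.4, -0.6, -0.3]
gripper_width: 1.002
```

Emit:
{"method": "play_rows", "body": {"commands": [{"fingers": -1,"tx": 0.004,"ty": 0,"tz": 0,"ax": 0,"ay": 0,"az": 0},{"fingers": -1,"tx": 0.007,"ty": 0,"tz": 0,"ax": 0,"ay": 0,"az": 0},{"fingers": 1,"tx": 0.008,"ty": 0,"tz": 0,"ax": 0,"ay": 0,"az": 0},{"fingers": 1,"tx": 0.008,"ty": 0,"tz": 0,"ax": 0,"ay": 0,"az": 0},{"fingers": 1,"tx": 0.008,"ty": 0,"tz": 0,"ax": 0,"ay": 0,"az": 0}]}}

```text
time_s: 17.43
tcp_pos: [0.5401, 0.354, 0.036]
ee_rot: [[0.002, -0.929, 0.369], [0.002, 0.369, 0.929], [-1.0, -0.001, 0.002]]
wrist_force: [0.9, -0.1, -0.4]
gripper_width: 0.852
```

Emit:
{"method": "play_rows", "body": {"commands": [{"fingers": 1,"tx": 0,"ty": 0,"tz": 0,"ax": 0,"ay": 0,"az": 0},{"fingers": 1,"tx": 0,"ty": 0,"tz": 0,"ax": 0,"ay": 0,"az": 0},{"fingers": 1,"tx": 0,"ty": 0,"tz": 0,"ax": 0,"ay": 0,"az": 0},{"fingers": 1,"tx": 0,"ty": 0,"tz": 0,"ax": 0,"ay": 0,"az": 0},{"fingers": 1,"tx": 0,"ty": 0,"tz": 0,"ax": 0,"ay": 0,"az": 0}]}}

```text
time_s: 17.85
tcp_pos: [0.5395, 0.3535, 0.0346]
ee_rot: [[0.0, -0.929, 0.369], [-0.0, 0.369, 0.929], [-1.0, -0.0, 0.0]]
wrist_force: [-0.8, -0.6, 0.2]
gripper_width: 0.486
```

Emit:
{"method": "play_rows", "body": {"commands": [{"fingers": 1,"tx": 0,"ty": 0,"tz": 0,"ax": 0,"ay": 0,"az": 0},{"fingers": 1,"tx": 0,"ty": 0,"tz": 0,"ax": 0,"ay": 0,"az": 0},{"fingers": 1,"tx": 0,"ty": 0,"tz": 0,"ax": 0,"ay": 0,"az": 0}]}}

```text
time_s: 18.1
tcp_pos: [0.5395, 0.3535, 0.0345]
ee_rot: [[-0.0, -0.929, 0.369], [-0.0, 0.369, 0.929], [-1.0, 0.0, -0.0]]
wrist_force: [-0.4, 0.1, -0.9]
gripper_width: 0.247
```

```bash
python3 - <<'E'
from h import *
s=st()
E
```

```text
t 18.1 p [0.5395 0.3535 0.0345] phi 158.33 tilt [-0. -0. -1.] F [-0.39  0.1  -0.9 ] M [ 0.03 -0.08 -0.  ] g 0.247 j [ 47.6  35.4  -9.7   0.  -44.9 -69.2]
```

Emit:
{"method": "play_rows", "body": {"commands": [{"fingers": 1,"tx": 0,"ty": 0,"tz": 0,"ax": 0,"ay": 0,"az": 0},{"fingers": 1,"tx": 0,"ty": 0,"tz": 0,"ax": 0,"ay": 0,"az": 0},{"fingers": 1,"tx": 0,"ty": 0,"tz": 0,"ax": 0,"ay": 0,"az": 0},{"fingers": 1,"tx": 0,"ty": 0,"tz": 0,"ax": 0,"ay": 0,"az": 0}]}}

```text
time_s: 18.43
tcp_pos: [0.5396, 0.3535, 0.0345]
ee_rot: [[0.0, -0.929, 0.369], [0.0, 0.369, 0.929], [-1.0, -0.0, 0.0]]
wrist_force: [0.6, 0.3, 0.2]
gripper_width: 0.205
```

Emit:
{"method": "play_rows", "body": {"commands": [{"fingers": 1,"tx": -0.01,"ty": 0,"tz": 0,"ax": 0,"ay": 0,"az": 0},{"fingers": 1,"tx": -0.02,"ty": 0,"tz": 0,"ax": 0,"ay": 0,"az": 0},{"fingers": 1,"tx": -0.035,"ty": 0,"tz": 0,"ax": 0,"ay": 0,"az": 0},{"fingers": 1,"tx": -0.05,"ty": 0,"tz": 0,"ax": 0,"ay": 0,"az": 0},{"fingers": 1,"tx": -0.055,"ty": 0,"tz": 0,"ax": 0,"ay": 0,"az": 0}]}}

```text
time_s: 18.85
tcp_pos: [0.5406, 0.3545, 0.0789]
ee_rot: [[0.003, -0.93, 0.369], [0.003, 0.369, 0.93], [-1.0, -0.002, 0.004]]
wrist_force: [0.6, -0.2, -1.2]
gripper_width: 0.206
```

```bash
python3 - <<'E'
from h import *
s=st(); R=np.array(s['ee_rot']);phi=np.degrees(np.arctan2(R[1,1],R[0,1]))
print(plan([.659,.2492,s['tcp_pos'][2]],phi,s['tcp_pos'],164.4-phi))
E
```

```text
t 18.85 p [0.5406 0.3545 0.0789] phi 158.37 tilt [ 0.0035  0.0029 -1.    ] F [ 0.61 -0.16 -1.24] M [ 0.21 -0.15 -0.01] g 0.206 j [ 47.6  32.4  -7.7   0.  -49.7 -69.2]
{'tx': np.float64(-0.0), 'ty': np.float64(-0.1984), 'tz': np.float64(-0.0723), 'ax': np.float64(-0.0335)}
```

Emit:
{"method": "play_rows", "body": {"commands": [{"fingers": 1,"tx": 0,"ty": -0.03,"tz": -0.011,"ax": -0.01,"ay": 0,"az": 0},{"fingers": 1,"tx": 0,"ty": -0.08,"tz": -0.03,"ax": -0.02,"ay": 0,"az": 0},{"fingers": 1,"tx": 0,"ty": -0.13,"tz": -0.05,"ax": -0.03,"ay": 0,"az": 0},{"fingers": 1,"tx": 0,"ty": -0.17,"tz": -0.064,"ax": -0.0335,"ay": 0,"az": 0},{"fingers": 1,"tx": 0,"ty": -0.1984,"tz": -0.0723,"ax": -0.0335,"ay": 0,"az": 0}]}}

```text
time_s: 19.27
tcp_pos: [0.6597, 0.2458, 0.0764]
ee_rot: [[0.001, -0.963, 0.271], [0.0, 0.271, 0.963], [-1.0, -0.001, 0.0]]
wrist_force: [-0.0, 0.5, -2.1]
gripper_width: 0.209
```

Emit:
{"method": "play_rows", "body": {"commands": [{"fingers": 1,"tx": 0,"ty": 0,"tz": 0,"ax": 0,"ay": 0,"az": 0},{"fingers": 1,"tx": 0,"ty": 0,"tz": 0,"ax": 0,"ay": 0,"az": 0},{"fingers": 1,"tx": 0,"ty": 0,"tz": 0,"ax": 0,"ay": 0,"az": 0},{"fingers": 1,"tx": 0,"ty": 0,"tz": 0,"ax": 0,"ay": 0,"az": 0}]}}

```text
time_s: 19.6
tcp_pos: [0.657, 0.249, 0.076]
ee_rot: [[-0.0, -0.963, 0.268], [0.0, 0.268, 0.963], [-1.0, 0.0, 0.0]]
wrist_force: [0.4, -0.1, -1.7]
gripper_width: 0.203
```

```bash
cat >> h.py <<'E'
M0=np.array([.5985,.0325]);SX=np.array([np.cos(np.radians(-105.6)),np.sin(np.radians(-105.6))]);SY=np.array([-SX[1],SX[0]])
def slot(s):
    d=np.array(s['tcp_pos'][:2])-M0; print('slot x,y of tcp',(d@SX).round(4),(d@SY).round(4),'tip',(d@SX+.15).round(4))
E
python3 - <<'E'
from meas import *
s=st(); slot(s)
T=viewer.capture('top');S=viewer.capture('side')
x0=np.array([*s['tcp_pos'][:2]])
ims=[]
for p in (T,S):
    im=p['image'].copy()
    z=s['tcp_pos'][2]-.034
    P=[[*(M0+SX*a),.012] for a in (-.09,.08)]+[[*(x0+SX*.15),z+.003],[*M0,.102]]
    uv=proj(p,P); print(uv.round(1))
    c=uv[2].astype(int); im=im[max(0,c[1]-75):c[1]+75,c[0]-67:c[0]+67,::-1]; print('orig',c[0]-67,max(0,c[1]-75))
    ims.append(cv2.resize(im,None,fx=3,fy=3,interpolation=2))
h=min(i.shape[0] for i in ims); cv2.imwrite('pics/tip.png',np.hstack([i[:h] for i in ims]))
E
```

```text
t 19.6 p [0.657 0.249 0.076] phi 164.43 tilt [-3.e-04  1.e-04 -1.e+00] F [ 0.38 -0.1  -1.68] M [ 0.26 -0.1   0.02] g 0.203 j [ 33.9  37.3   1.5  -0.  -54.2 -49.5]
slot x,y of tcp -0.2242 -0.0018 tip -0.0742
[[298.1 187. ]
 [360.4 205.6]
 [303.3 187.6]
 [332.7 192.4]]
orig 236 112
[[320.5 204.1]
 [352.3 251.2]
 [322.8 198.4]
 [338.2 199.9]]
orig 255 123
```

View pics/tip.png

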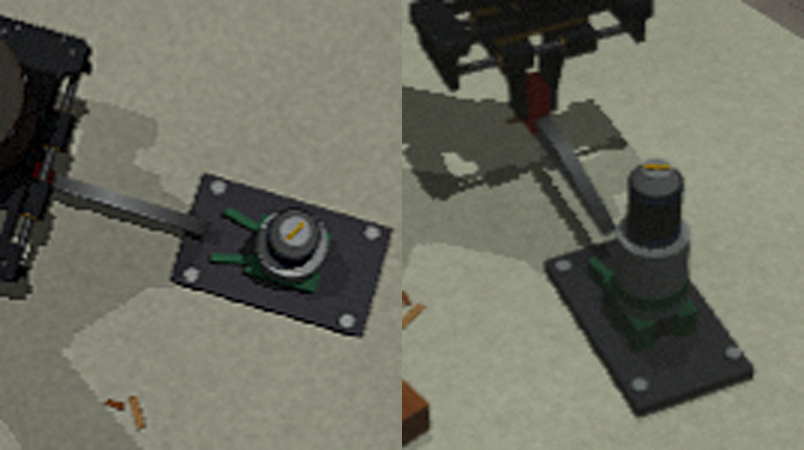

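Drift tip at (203,232) in the left (top) panel, pointing between the guides at (225,212) and (212,258), about 2 mm low of the axis. I'll correct and lower.

Emit:
{"method": "play_rows", "body": {"commands": [{"fingers": 1,"tx": 0.01,"ty": -0.0024,"tz": 0,"ax": 0,"ay": 0,"az": 0},{"fingers": 1,"tx": 0.02,"ty": -0.0024,"tz": 0,"ax": 0,"ay": 0,"az": 0},{"fingers": 1,"tx": 0.03,"ty": -0.0024,"tz": 0,"ax": 0,"ay": 0,"az": 0},{"fingers": 1,"tx": 0.037,"ty": -0.0024,"tz": 0,"ax": 0,"ay": 0,"az": 0},{"fingers": 1,"tx": 0.037,"ty": -0.0024,"tz": 0,"ax": 0,"ay": 0,"az": 0}]}}

```text
time_s: 20.12
tcp_pos: [0.6586, 0.2472, 0.0461]
ee_rot: [[-0.003, -0.963, 0.269], [-0.002, 0.269, 0.963], [-1.0, 0.002, -0.003]]
wrist_force: [-1.0, -0.1, -1.3]
gripper_width: 0.202
```

Emit:
{"method": "play_rows", "body": {"commands": [{"fingers": 1,"tx": 0,"ty": 0,"tz": -0.01,"ax": 0,"ay": 0,"az": 0},{"fingers": 1,"tx": 0.001,"ty": 0,"tz": -0.02,"ax": 0,"ay": 0,"az": 0},{"fingers": 1,"tx": 0.001,"ty": 0,"tz": -0.03,"ax": 0,"ay": 0,"az": 0},{"fingers": 1,"tx": 0.002,"ty": 0,"tz": -0.03,"ax": 0,"ay": 0,"az": 0},{"fingers": 1,"tx": 0.002,"ty": 0,"tz": -0.03,"ax": 0,"ay": 0,"az": 0}]}}

```text
time_s: 20.53
tcp_pos: [0.6535, 0.2251, 0.0468]
ee_rot: [[0.0, -0.963, 0.271], [0.0, 0.271, 0.963], [-1.0, -0.0, 0.0]]
wrist_force: [-1.1, 0.2, -3.6]
gripper_width: 0.202
```

```bash
python3 - <<'E'
from h import *
s=st(); slot(s)
E
```

```text
t 20.53 p [0.6535 0.2251 0.0468] phi 164.3 tilt [ 2.e-04  1.e-04 -1.e+00] F [-1.06  0.2  -3.63] M [ 0.18 -0.08  0.03] g 0.202 j [ 32.4  38.1  -1.8  -0.  -50.1 -48.1]
slot x,y of tcp -0.2003 0.0011 tip -0.0503
```

Emit:
{"method": "play_rows", "body": {"commands": [{"fingers": 1,"tx": 0.001,"ty": 0.001,"tz": -0.008,"ax": 0,"ay": 0,"az": 0},{"fingers": 1,"tx": 0.001,"ty": 0.001,"tz": -0.016,"ax": 0,"ay": 0,"az": 0},{"fingers": 1,"tx": 0.001,"ty": 0.001,"tz": -0.024,"ax": 0,"ay": 0,"az": 0},{"fingers": 1,"tx": 0.001,"ty": 0.001,"tz": -0.032,"ax": 0,"ay": 0,"az": 0},{"fingers": 1,"tx": 0.001,"ty": 0.001,"tz": -0.032,"ax": 0,"ay": 0,"az": 0}]}}

```text
time_s: 20.95
tcp_pos: [0.6459, 0.2018, 0.0462]
ee_rot: [[-0.0, -0.963, 0.27], [-0.0, 0.27, 0.963], [-1.0, 0.0, -0.001]]
wrist_force: [-0.1, -0.4, 0.6]
gripper_width: 0.207
```

```bash
python3 - <<'E'
from h import *
s=st(); slot(s)
E
```

```text
t 20.95 p [0.6459 0.2018 0.0462] phi 164.32 tilt [-4.e-04 -5.e-04 -1.e+00] F [-0.13 -0.43  0.6 ] M [-0.21  0.02  0.01] g 0.207 j [ 31.   37.   -4.2   0.  -48.8 -46.7]
slot x,y of tcp -0.1758 0.0002 tip -0.0258
```

Lying on the floor with light pressure. Advancing.

Emit:
{"method": "play_rows", "body": {"commands": [{"fingers": 1,"tx": 0,"ty": 0,"tz": -0.008,"ax": 0,"ay": 0,"az": 0},{"fingers": 1,"tx": 0.001,"ty": 0,"tz": -0.016,"ax": 0,"ay": 0,"az": 0},{"fingers": 1,"tx": 0.001,"ty": 0,"tz": -0.024,"ax": 0,"ay": 0,"az": 0},{"fingers": 1,"tx": 0.001,"ty": 0,"tz": -0.032,"ax": 0,"ay": 0,"az": 0},{"fingers": 1,"tx": 0.001,"ty": 0,"tz": -0.032,"ax": 0,"ay": 0,"az": 0}]}}

```text
time_s: 21.37
tcp_pos: [0.6399, 0.1788, 0.0459]
ee_rot: [[0.001, -0.963, 0.27], [-0.0, 0.27, 0.963], [-1.0, -0.001, -0.0]]
wrist_force: [1.0, -1.3, 2.7]
gripper_width: 0.206
```

```bash
python3 - <<'E'
from h import *
s=st(); slot(s)
E
```

```text
t 21.37 p [0.6399 0.1788 0.0459] phi 164.34 tilt [ 7.e-04 -4.e-04 -1.e+00] F [ 1.03 -1.25  2.73] M [-0.54 -0.15  0.05] g 0.206 j [ 29.5  36.1  -6.2   0.  -47.7 -45.2]
slot x,y of tcp -0.152 0.0006 tip -0.002
```

Emit:
{"method": "play_rows", "body": {"commands": [{"fingers": 1,"tx": 0,"ty": 0,"tz": -0.006,"ax": 0,"ay": 0,"az": 0},{"fingers": 1,"tx": 0,"ty": 0,"tz": -0.012,"ax": 0,"ay": 0,"az": 0},{"fingers": 1,"tx": 0,"ty": 0,"tz": -0.018,"ax": 0,"ay": 0,"az": 0},{"fingers": 1,"tx": 0,"ty": 0,"tz": -0.024,"ax": 0,"ay": 0,"az": 0},{"fingers": 1,"tx": 0,"ty": 0,"tz": -0.028,"ax": 0,"ay": 0,"az": 0}]}}

```text
time_s: 21.78
tcp_pos: [0.6363, 0.1617, 0.0465]
ee_rot: [[0.006, -0.963, 0.269], [0.004, 0.269, 0.963], [-1.0, -0.005, 0.006]]
wrist_force: [1.9, 6.3, 4.7]
gripper_width: 0.206
```

```bash
python3 - <<'E'
from h import *
s=st(); slot(s)
E
```

```text
t 21.78 p [0.6363 0.1617 0.0465] phi 164.39 tilt [ 0.0064  0.0042 -1.    ] F [1.87 6.34 4.71] M [ 2.07 -0.55  0.  ] g 0.206 j [ 28.3  35.3  -7.7  -0.  -46.6 -43.9]
slot x,y of tcp -0.1346 0.0017 tip 0.0154
```

Contact with the tang (6.6 N along the slot). Continuing in small steps.

Emit:
{"method": "play_rows", "body": {"commands": [{"fingers": 1,"tx": 0,"ty": 0,"tz": -0.004,"ax": 0,"ay": 0,"az": 0},{"fingers": 1,"tx": 0,"ty": 0,"tz": -0.008,"ax": 0,"ay": 0,"az": 0},{"fingers": 1,"tx": 0,"ty": 0,"tz": -0.012,"ax": 0,"ay": 0,"az": 0},{"fingers": 1,"tx": 0,"ty": 0,"tz": -0.016,"ax": 0,"ay": 0,"az": 0},{"fingers": 1,"tx": 0,"ty": 0,"tz": -0.016,"ax": 0,"ay": 0,"az": 0}]}}

```text
time_s: 22.2
tcp_pos: [0.6342, 0.1522, 0.0465]
ee_rot: [[0.01, -0.963, 0.268], [0.006, 0.268, 0.963], [-1.0, -0.007, 0.009]]
wrist_force: [2.3, 8.2, 3.3]
gripper_width: 0.206
```

```bash
python3 - <<'E'
from h import *
s=st(); slot(s)
E
```

```text
t 22.2 p [0.6342 0.1522 0.0465] phi 164.45 tilt [ 0.0095  0.0065 -0.9999] F [2.34 8.24 3.31] M [ 2.23 -0.83  0.12] g 0.206 j [ 27.6  34.9  -8.6  -0.1 -45.9 -43.1]
slot x,y of tcp -0.1248 0.0022 tip 0.0252
```

Emit:
{"method": "play_rows", "body": {"commands": [{"fingers": 1,"tx": 0.001,"ty": 0.001,"tz": -0.005,"ax": 0,"ay": 0,"az": 0},{"fingers": 1,"tx": 0.001,"ty": 0.0015,"tz": -0.01,"ax": 0,"ay": 0,"az": 0},{"fingers": 1,"tx": 0.001,"ty": 0.0015,"tz": -0.014,"ax": 0,"ay": 0,"az": 0},{"fingers": 1,"tx": 0.001,"ty": 0.0015,"tz": -0.018,"ax": 0,"ay": 0,"az": 0},{"fingers": 1,"tx": 0.001,"ty": 0.0015,"tz": -0.018,"ax": 0,"ay": 0,"az": 0}]}}

```text
time_s: 22.62
tcp_pos: [0.6315, 0.1417, 0.0465]
ee_rot: [[0.015, -0.964, 0.267], [0.01, 0.267, 0.964], [-1.0, -0.012, 0.013]]
wrist_force: [4.6, 12.2, 2.6]
gripper_width: 0.207
```

```bash
python3 - <<'E'
from h import *
s=st(); slot(s)
E
```

```text
t 22.62 p [0.6315 0.1417 0.0465] phi 164.52 tilt [ 0.015   0.0097 -0.9998] F [ 4.62 12.17  2.57] M [ 3.41 -1.34  0.14] g 0.207 j [ 26.9  34.4  -9.6  -0.1 -45.  -42.3]
slot x,y of tcp -0.114 0.0024 tip 0.036
```

Emit:
{"method": "play_rows", "body": {"commands": [{"fingers": 1,"tx": 0,"ty": 0.001,"tz": -0.005,"ax": 0,"ay": 0,"az": 0},{"fingers": 1,"tx": 0,"ty": 0.0015,"tz": -0.01,"ax": 0,"ay": 0,"az": 0},{"fingers": 1,"tx": 0,"ty": 0.0015,"tz": -0.014,"ax": 0,"ay": 0,"az": 0},{"fingers": 1,"tx": 0,"ty": 0.0015,"tz": -0.018,"ax": 0,"ay": 0,"az": 0},{"fingers": 1,"tx": 0,"ty": 0.0015,"tz": -0.018,"ax": 0,"ay": 0,"az": 0}]}}

```text
time_s: 23.03
tcp_pos: [0.6281, 0.1307, 0.0466]
ee_rot: [[0.019, -0.964, 0.266], [0.012, 0.266, 0.964], [-1.0, -0.015, 0.016]]
wrist_force: [5.3, 15.3, 1.0]
gripper_width: 0.206
```

```bash
python3 - <<'E'
from h import *
s=st(); slot(s)
E
```

```text
t 23.03 p [0.6281 0.1307 0.0466] phi 164.57 tilt [ 0.0186  0.012  -0.9998] F [ 5.29 15.34  0.98] M [ 4.44 -1.84  0.26] g 0.206 j [ 26.1  33.8 -10.6  -0.2 -44.3 -41.4]
slot x,y of tcp -0.1026 0.0021 tip 0.0474
```

Emit:
{"method": "play_rows", "body": {"commands": [{"fingers": 1,"tx": 0,"ty": 0,"tz": -0.004,"ax": 0,"ay": 0,"az": 0},{"fingers": 1,"tx": 0,"ty": 0,"tz": -0.008,"ax": 0,"ay": 0,"az": 0},{"fingers": 1,"tx": 0,"ty": 0,"tz": -0.011,"ax": 0,"ay": 0,"az": 0},{"fingers": 1,"tx": 0,"ty": 0,"tz": -0.011,"ax": 0,"ay": 0,"az": 0}]}}

```text
time_s: 23.37
tcp_pos: [0.6254, 0.1216, 0.0465]
ee_rot: [[0.017, -0.964, 0.266], [0.01, 0.266, 0.964], [-1.0, -0.013, 0.014]]
wrist_force: [5.4, 11.8, 2.3]
gripper_width: 0.202
```

```bash
python3 - <<'E'
from h import *
s=st(); slot(s)
E
```

```text
t 23.37 p [0.6254 0.1216 0.0465] phi 164.56 tilt [ 0.0167  0.0099 -0.9998] F [ 5.4  11.83  2.27] M [ 3.62 -1.62  0.19] g 0.202 j [ 25.5  33.6 -11.2  -0.1 -44.1 -40.8]
slot x,y of tcp -0.093 0.0019 tip 0.057
```

```bash
cat > chk.py <<'E'
from meas import *
def chk(name=None):
    s=st(); slot(s)
    p=viewer.capture('side')
    m=sil(p,'chuck_grip')
    def f(q):
        P=cyl(q[0],q[1],[(.02,q[2]),(.02,q[2]+.05),(.012,q[2]+.062)]); k=mask(p,P); return -(k&m).sum()/(k|m).sum()
    print([(d,round(-f([.5985,.0325,.102+d*.001]),3)) for d in range(0,25,3)])
    if name:
        u,v=269,115; cv2.imwrite('pics/'+name,cv2.resize(p['image'][v:v+135,u:u+140,::-1],None,fx=4.4,fy=4.4,interpolation=2))
E
python3 -c "
from chk import *
chk('pop.png')"
```

```text
t 23.37 p [0.6254 0.1216 0.0465] phi 164.56 tilt [ 0.0167  0.0099 -0.9998] F [ 5.4  11.83  2.27] M [ 3.62 -1.62  0.19] g 0.202 j [ 25.5  33.6 -11.2  -0.1 -44.1 -40.8]
slot x,y of tcp -0.093 0.0019 tip 0.057
[(0, np.float64(-0.0)), (3, np.float64(-0.0)), (6, np.float64(-0.0)), (9, np.float64(-0.0)), (12, np.float64(-0.0)), (15, np.float64(-0.0)), (18, np.float64(-0.0)), (21, np.float64(-0.0)), (24, np.float64(-0.0))]
```

View pics/pop.png

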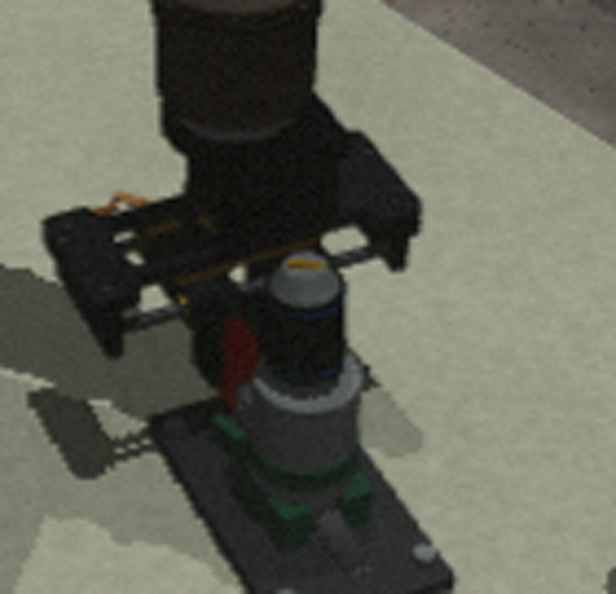

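The chuck has risen: its stripe moved from (314,281) to (304,265), roughly 10 mm up. The blade tip shows beyond the sleeve at (340,540). I'll go a little further for margin.

Emit:
{"method": "play_rows", "body": {"commands": [{"fingers": 1,"tx": 0,"ty": 0.001,"tz": -0.003,"ax": 0,"ay": 0,"az": 0},{"fingers": 1,"tx": 0,"ty": 0.001,"tz": -0.006,"ax": 0,"ay": 0,"az": 0},{"fingers": 1,"tx": 0,"ty": 0.001,"tz": -0.009,"ax": 0,"ay": 0,"az": 0},{"fingers": 1,"tx": 0,"ty": 0.001,"tz": -0.009,"ax": 0,"ay": 0,"az": 0},{"fingers": 1,"tx": 0,"ty": 0.001,"tz": -0.009,"ax": 0,"ay": 0,"az": 0}]}}

```text
time_s: 23.88
tcp_pos: [0.6203, 0.1113, 0.0465]
ee_rot: [[0.01, -0.963, 0.268], [0.005, 0.268, 0.963], [-1.0, -0.008, 0.007]]
wrist_force: [1.9, 4.3, 6.9]
gripper_width: 0.203
```

```bash
python3 -c "
from h import *
slot(st())"
```

```text
t 23.88 p [0.6203 0.1113 0.0465] phi 164.43 tilt [ 0.0097  0.0047 -0.9999] F [1.93 4.34 6.91] M [ 1.85 -0.77 -0.04] g 0.203 j [ 24.8  33.2 -12.   -0.  -44.2 -40.4]
slot x,y of tcp -0.0817 -0.0001 tip 0.0683
```

Force fell to 4.7 N, so the chuck has popped. I'll unload, release and rise.

Emit:
{"method": "play_rows", "body": {"commands": [{"fingers": 1,"tx": -0.002,"ty": 0,"tz": 0.003,"ax": 0,"ay": 0,"az": 0},{"fingers": 1,"tx": -0.003,"ty": 0,"tz": 0.005,"ax": 0,"ay": 0,"az": 0},{"fingers": 1,"tx": -0.003,"ty": 0,"tz": 0.005,"ax": 0,"ay": 0,"az": 0},{"fingers": -1,"tx": -0.003,"ty": 0,"tz": 0.005,"ax": 0,"ay": 0,"az": 0},{"fingers": -1,"tx": -0.003,"ty": 0,"tz": 0.005,"ax": 0,"ay": 0,"az": 0}]}}

```text
time_s: 24.3
tcp_pos: [0.6159, 0.1114, 0.0454]
ee_rot: [[-0.005, -0.963, 0.27], [-0.002, 0.27, 0.963], [-1.0, 0.004, -0.003]]
wrist_force: [-0.4, -0.9, -0.9]
gripper_width: 0.288
```

Emit:
{"method": "play_rows", "body": {"commands": [{"fingers": -1,"tx": 0,"ty": 0,"tz": 0,"ax": 0,"ay": 0,"az": 0},{"fingers": -1,"tx": 0,"ty": 0,"tz": 0,"ax": 0,"ay": 0,"az": 0},{"fingers": -1,"tx": 0,"ty": 0,"tz": 0,"ax": 0,"ay": 0,"az": 0},{"fingers": -1,"tx": 0,"ty": 0,"tz": 0,"ax": 0,"ay": 0,"az": 0},{"fingers": -1,"tx": 0,"ty": 0,"tz": 0,"ax": 0,"ay": 0,"az": 0}]}}

```text
time_s: 24.72
tcp_pos: [0.6175, 0.1121, 0.0464]
ee_rot: [[-0.001, -0.963, 0.27], [-0.0, 0.27, 0.963], [-1.0, 0.0, -0.0]]
wrist_force: [0.4, 1.2, 0.2]
gripper_width: 0.648
```

Emit:
{"method": "play_rows", "body": {"commands": [{"fingers": -1,"tx": -0.02,"ty": 0,"tz": 0,"ax": 0,"ay": 0,"az": 0},{"fingers": -1,"tx": -0.05,"ty": 0,"tz": 0.01,"ax": 0,"ay": 0,"az": 0},{"fingers": -1,"tx": -0.09,"ty": 0,"tz": 0.03,"ax": 0,"ay": 0,"az": 0},{"fingers": -1,"tx": -0.13,"ty": 0,"tz": 0.06,"ax": 0,"ay": 0,"az": 0},{"fingers": -1,"tx": -0.16,"ty": 0,"tz": 0.1,"ax": 0,"ay": 0,"az": 0}]}}

```text
time_s: 25.13
tcp_pos: [0.6384, 0.184, 0.1697]
ee_rot: [[0.002, -0.963, 0.271], [0.001, 0.271, 0.963], [-1.0, -0.002, 0.001]]
wrist_force: [1.1, 0.1, 0.2]
gripper_width: 0.973
```

Emit:
{"method": "play_rows", "body": {"commands": [{"fingers": -1,"tx": -0.02,"ty": 0,"tz": 0.05,"ax": 0,"ay": 0,"az": 0},{"fingers": -1,"tx": -0.04,"ty": 0,"tz": 0.1,"ax": 0,"ay": 0,"az": 0},{"fingers": -1,"tx": -0.05,"ty": 0,"tz": 0.14,"ax": 0,"ay": 0,"az": 0},{"fingers": -1,"tx": -0.05,"ty": 0,"tz": 0.17,"ax": 0,"ay": 0,"az": 0},{"fingers": -1,"tx": -0.05,"ty": 0,"tz": 0.17,"ax": 0,"ay": 0,"az": 0}]}}

```text
time_s: 25.55
tcp_pos: [0.6727, 0.3117, 0.2036]
ee_rot: [[0.001, -0.964, 0.266], [0.001, 0.266, 0.964], [-1.0, -0.001, 0.002]]
wrist_force: [-0.1, -0.4, -0.1]
gripper_width: 1.0
```

```bash
python3 - <<'E'
from meas import *
s=st(); T=viewer.capture('top');S=viewer.capture('side')
for p in(T,S):
    m=sil(p,'chuck_grip')
    def f(q):
        k=mask(p,cyl(q[0],q[1],[(.02,q[2]),(.02,q[2]+.05),(.012,q[2]+.062)])); return -(k&m).sum()/(k|m).sum()
    print([(d,round(float(-f([.5985,.0325,.102+d*.001])),3)) for d in range(0,25,3)])
    im=p['image']; 
    tip=proj(p,[[*(M0+SX*t),.015] for t in (.03,.06)]+[[*(M0+SX*.0),.124+.05]]); print(tip.round(1))
a=cv2.resize(T['image'][140:260,275:395,::-1],None,fx=3.33,fy=3.33,interpolation=2);b=cv2.resize(S['image'][125:245,275:395,::-1],None,fx=3.33,fy=3.33,interpolation=2)
cv2.imwrite('pics/end.png',np.hstack([a,b]))
E
```

```text
t 25.55 p [0.6727 0.3117 0.2036] phi 164.59 tilt [ 0.0014  0.0015 -1.    ] F [-0.08 -0.43 -0.12] M [ 0.1  -0.04  0.  ] g 1.0 j [ 37.3  34.9  16.5  -0.  -71.5 -52.7]
[(0, 0.82), (3, 0.822), (6, 0.838), (9, 0.845), (12, 0.849), (15, 0.857), (18, 0.852), (21, 0.845), (24, 0.864)]
[[342.2 200. ]
 [353.2 203.3]
 [334.3 188.1]]
[(0, 0.702), (3, 0.757), (6, 0.805), (9, 0.817), (12, 0.811), (15, 0.784), (18, 0.743), (21, 0.699), (24, 0.654)]
[[342.4 235.5]
 [348.3 244.3]
 [339.7 175.2]]
```

View pics/end.png

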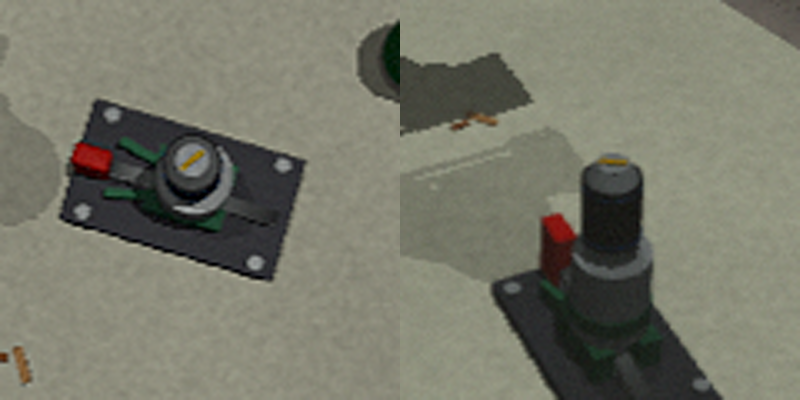

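```bash
python3 - <<'E'
from meas import *
T=viewer.capture('top');S=viewer.capture('side')
def yc(im,p,c,r=9):
    im=im.astype(int); w=np.clip(im[:,:,0]-im[:,:,2]-35,0,None); m=np.zeros(w.shape); cv2.circle(m,tuple(int(round(x)) for x in c),r,1,-1); w=w*m
    ys,xs=np.nonzero(w); return np.array([np.average(xs,weights=w[ys,xs]),np.average(ys,weights=w[ys,xs])]),len(xs)
a,na=yc(T['image'],T,(332.4,187.7),5);b,nb=yc(S['image'],S,(339,173.3),6)
print(a,na,b,nb)
def tri(a,b):
    o1,d1=ray(T,a);o2,d2=ray(S,b); A=np.c_[d1,-d2]; k=np.linalg.lstsq(A,o2-o1,rcond=None)[0]; p1=o1+k[0]*d1;p2=o2+k[1]*d2
    return (p1+p2)/2,np.linalg.norm(p1-p2)
print('nose now',tri(a,b))
# initial chuck in rack: stripe known z .162 -> check of bias
t0=cv2.imread('pics/top0.png')[:,:,::-1]; s0=cv2.imread('pics/side0.png')[:,:,::-1]
a0,_=yc(t0,T,(456.5,183.5),5);b0,_=yc(s0,S,(447.5,249.5),5); print(a0,b0,'nose rack (z should be .162)',tri(a0,b0))
# home, side only, assuming on axis
h=cv2.resize(cv2.imread('pics/home.png'),(140,135),interpolation=cv2.INTER_AREA)[:,:,::-1]
hb,_=yc(h,S,(71.4,63.9),6); hb=hb+[269,115]; print('home stripe',hb,'pred z.164,.166',proj(S,[[*M0,.164],[*M0,.166]]))
ds=[d['region'] for d in spotter.silhouettes('drift_grip',T)[:1]]
for m in ds:
    ys,xs=np.nonzero(m); P=np.array([onz(T,(x,y),.03)[:2] for x,y in zip(xs,ys)])-M0; print('drift x range',(P@SX).min(),(P@SX).max(),len(xs))
im=T['image'].astype(int); red=(im[:,:,0]>2*im[:,:,1])&(im[:,:,0]>60); ys,xs=np.nonzero(red&(np.arange(640)<315)[None]&(np.arange(640)>290)[None]); P=np.array([onz(T,(x,y),.062)[:2] for x,y in zip(xs,ys)])-M0
print('handle top x,y',(P@SX).min(),(P@SX).max(),(P@SX).mean(),(P@SY).mean(),len(xs))
E
```

```text
[332.30222603 187.52140411] 16 [338.53110048 173.00797448] 13
nose now (array([0.59918957, 0.03697681, 0.17684549]), np.float64(0.00015567501117261131))
[457.10800508 182.80177891] [446.85803109 249.12746114] nose rack (z should be .162) (array([ 0.6179777 , -0.24557317,  0.16334869]), np.float64(3.243280049238232e-05))
home stripe [341.80722892 178.03614458] pred z.164,.166 [[339.46255688 178.74848749]
 [339.50402653 178.03989754]]
drift x range -0.09281688242493089 0.06782502427841856 227
handle top x,y -0.09088095161604753 -0.06161699536694162 -0.07623870855055226 -0.002945458795040967 78
```

Triangulating the nose stripe puts the chuck 11–12 mm up, about 4 mm off the axis at the nose (slight lean) and less at the shoulder. The tip is 68–74 mm past the axis and everything is released, so I'm handing in.

```bash
python3 -c "
from h import *
print(job.finish_job())"
```

```text
the job is handed in; nothing more can be done
None
```

The job is handed in, and as far as my checks show every step was met. The hand-in gives no verdict.

**Seating:** I took the chuck from the rack and set it in the bore. I twisted it anticlockwise at about 10 N of press, and the tang dropped after about 57°. I then pushed it home to a hard stop at about 20 N and let go.

**Freeing:** I slid the drift along the slot floor under the chuck with at most about 16 N of push. The force then fell off as the chuck popped up. I released the drift and moved the arm clear at about 26 s.

**Last checks:**

| Check | Measured | Needed |
|---|---|---|
| Chuck lift above home (from the nose stripe in both cameras) | about 11.5 mm | 9–22 mm |
| Lean | about 0.05 rad (nose about 4.5 mm off the axis, shoulder less) | below 0.15 rad |
| Drift tip past the axis | 68–74 mm | at least 30 mm |
| Drift handle off the slot's centre line | about 3 mm | tip within 8 mm |

**Weak points:**
- **Lift:** a coarser outline fit from the side camera put it at 9–12 mm. That is less certain and its lower end is right at the limit. The same fit in the top view was too flat to use.
- **Fully home:** I judged this from the hard stop, the 20.4 mm drop (21 mm expected) and the picture. I did not measure the gap at the shoulder directly.
- **Bystanders:** I did not measure the countersink, glue bottle, offcut and tape again at the end. The arm was planned to stay clear of them.

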